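# Unclip the sauce pourer heads and set them out to dry

## Robot

A 6-joint arm with a two-finger parallel gripper is mounted at the origin on the work surface. World frame = base frame: x ahead of the robot, y to its left, z up, the work surface at z = 0. Lengths are in m, angles in rad, forces in N, time in s.
With the tool pointing down it reaches from about 0.35 to 0.975 m from the base axis. Payload 4.9 kg.
Tool frame: the origin (TCP) lies between the finger pads; the fingertips stand 22 mm ahead of it and the grasp point (between the pads) lies 3 mm ahead of it; z points along the fingers, y is the line along which they close (so a half turn about z gives the same grasp; the last joint's range is limited). The gripper opens to 85 mm and grips with 20 to 120 N. Pads are 22 mm wide; open, the fingers measure 114 mm over their backs; the gripper's body (76 mm by 85 mm) begins 54 mm behind the grasp point. The pads swing forward as they close: fully open they stand 13 mm farther back than shut.
Start: joints at [-1.434, 0.053, 1.613, -0, 1.476, -0.119], TCP at [0.158, -0.605, 0.218] pointing down, gripper open.
Joint ranges: [-3.01, 3.01], [-1.01, 2.22], [0.06, 2.58], [-1.02, 4.17], [0.09, 2.62], [-3.14, 3.14]. Speed limits (rad/s): [2.57, 2.57, 3.14, 3.14, 3.14, 3.14].

## Interface

Orientations are given as a unit quaternion [w, x, y, z].
In Python, from plant import state, grab_frame, get_calibration, job_done, recognise, regions_of gives the robot as it stands.
- The arm moves only by the tool apply_moves, never from a script. Its argument "targets" is a list of rows, each an object with "translation": the shift along the tool's x, y, z normalised to -1 to 1, where 1 is 100 mm, a list of three; "twist": the turn about the tool's z normalised to -1 to 1, where 1 is 0.1 rad; "hand": the opening, from 0 (shut) to 1 (fully open). A call has 1 to 8 rows; each row shifts and turns the commanded pose from where the row before left it, along the tool's axes as they then stand; what a row does not reach is not made up. A row lasts 1/10 s, in which the tool goes at most 50 mm and 8.59 degrees, less where a joint would pass 70% of its speed; a pose out of reach is approached as far as the arm can. A call with a number of a shift or a turn outside -1 to 1 is refused whole. A call with a gripper value outside its range is refused whole. The fingers move at their own pace and stop on an object; the grip force is fixed at half the most. Time passes only in rows, so rows that do not move let the fingers close. It gives the time, the measured TCP pose, the force, the opening and the grip force at its end, in the units of the state.
- state(): the state, without advancing time (a new reading comes with each control period).
- grab_frame(name): name is "side" or "top"; returns the picture (384x512x3 uint8, red, green, blue); there is no depth.
- get_calibration(name): a dict with "camera_matrix" (3x3 intrinsics, pixels), "pose" (4x4, takes a point from camera to world coordinates). Camera axes: x right, y up, looking along -z (the intrinsics and any distortion apply to the point x, -y, -z); pixel columns grow to the right and rows downward; lengths in m; the calibration is good to about 2 mm. A picture is of the moment at which its call begins. get_calibration takes no time and is no camera call.
- job_done(): hands the job in; it is judged then, once.
Trained networks look in the newest picture that a camera, given by its name, has taken for a name from the list of things; names that differ only in an ending like _2 or _b are one class to them, and where a whole thing is asked for, a point or a joint stands for the part that bears it (a point fixed in the world has none). Each returns a list of dicts, best first, with "score" (0 to 1); they miss things now and then, are a little off and sometimes report something else, mostly with a low value. They report only what shows in the picture. A call takes as long as a camera call.
- recognise(camera, query): "point" ([x, y, z] in m, in world coordinates, good to about 4 mm: the middle of the surface that is visible of it).
- regions_of(camera, query): "pixels" (384x512 bool, what is visible of it).
The state is a dict: "time": time; "joint_pos": joint angles; "joint_vel": joint speeds; "joint_efforts": joint torques, N m; "tool_pos": TCP position; "tool_rot": TCP orientation; "contact_force": force on the tool from outside, world axes, zero at the start; "ft_torque": the same for the moment, N m; "gripper_width": opening from 0.0 (shut) to 1.0 (fully open); "grasp_force": force on a finger pad.
Only numpy, scipy, OpenCV 4.12 (cv2) and the standard library are available. Lean on these libraries where they do the work, as an engineer would, in place of code of your own. Each camera call takes 0.05 s, during which the arm holds its last target. There are 200 camera calls.

## Task

Closing time at the dim sum station: move the measuring cup off the drying mat and stand it on the cork coaster, then take every pourer head off the sauce bottles by squeezing its release button while you pull it up, and stand them upright on the mat in one neat row, in line along the middle of the mat, squared up with the shelf's lip and with a clear gap between neighbours. When all of that is in place, press the button of the kitchen timer all the way down to start the drying time, and leave everything else where it is.

Things in the scene. Friction and masses are not known exactly. Their poses are not given: they have to be found in the camera images.
- head0_mid (a point): a white plastic pourer head, 46 mm square, 72 mm tall (square skirt and cap to 52 mm, then a 14 mm wide spout), 0.1 kg. This point: its centre, 36 mm above its foot; z up. Starts clipped over a bottle stub: foot on the bottle's shoulder, hollow skirt over the stub; can turn about z while clipped. Lift it 30 mm straight up to clear the stub. Stands on its flat foot. None if absent
- head0_button (a joint): how far head0's grey release button is pushed in, m (0 out, 0.006 fully in; springy: 5.4 N to start, 9 N fully in). It stands 8 mm out of the head's -x face, 22 wide, 20 high, centred 36 mm above the foot; push along +x. The latch lets go only while it is pushed well in (over 4 mm): grip about 25 N across the head's x axis, button to opposite face (54 mm wide, 48 mm when pressed), and lift
- head1_mid (a point): another pourer head just like head0; this point and its axes as there. None if absent
- head1_button (a joint): head1's release button, just like head0's. None if absent
- head2_mid (a point): another pourer head just like head0; this point and its axes as there. None if absent
- head2_button (a joint): head2's release button, just like head0's. None if absent
- head3_mid (a point): another pourer head just like head0; this point and its axes as there. None if absent
- head3_button (a joint): head3's release button, just like head0's. None if absent
- head4_mid (a point): another pourer head just like head0; this point and its axes as there. None if absent
- head4_button (a joint): head4's release button, just like head0's. None if absent
- well: the fixed sauce well: a steel block 100 x 350 mm, 45 mm high, holding five squat amber sauce bottles in a line along its y; their shoulders are 60 mm above the table, their stubs (white mushrooms 34 mm across, 27 mm tall) at y = +144, +72, 0, -72, -144 mm, x = 0. Origin: centre of the underside, -x towards the robot
- row (a point): centre of the top face of the black drying mat (70 mm along x, 326 mm along y) fixed on the low steel shelf, 42 mm above the table. x points to the shelf's back, z up. Shelf board: 2 mm lower, 370 mm along y; raised front lip along y at x = -68 mm, 16 mm above the mat. About 128 mm behind the mat's centre stand timer, basket stack (76 mm high) and jar (85 mm), in any order
- cup_mid (a point): a small steel measuring cup, 56 mm across, 50 mm tall, wall 3 mm; this point is on its axis half-way up (25 mm above its foot), z up. A flat handle 14 mm wide, just under the rim, points along +x and ends 61 mm from the axis. Starts on the mat, handle towards the back of the shelf
- coaster_top (a point): centre of the top face of the fixed round cork coaster, 100 mm across, 3 mm thick, on the table beyond the well
- timer_top (a point): top centre of the kitchen timer's press button when up (the point does not move with it): a grey button 24 mm across on a round white dome, base 72 mm across, fixed on the shelf; 46 mm above the shelf board. Press straight down
- timer_button (a joint): how far the timer's button is pressed, m: 0 up, 0.006 fully down; springs back; 1.5 N to start, 5 N fully down
- spoon: a ceramic soup spoon 130 mm long lying on the table. Not part of the job: leave it where it is
- bowl: a white bowl 110 mm across and 45 mm high on the table; origin at its foot. Not part of the job: leave it where it is
- soy: a soy bottle 56 mm across and 150 mm tall on the table; origin at its foot. Not part of the job: leave it where it is
- basket_low: the lower bamboo basket, 104 mm across, 36 mm high; origin at its foot. Not part of the job: leave it where it is
- basket_top: the upper bamboo basket, standing on the lower; origin at its foot. Not part of the job: leave it where it is
- pepper_jar: a jar 52 mm across, 85 mm tall; origin at its foot. Not part of the job: leave it where it is

How it is judged:
On the way, in this order (a step that is already met when the one before it is completed fails the run):
1. the cup stands on the coaster and every head stands in the row on the mat (x of head0_mid in the frame of row between -0.012 and 0.012 m and y of head0_mid in the frame of row between -0.14 and 0.14 m and z of head0_mid in the frame of row between 0.031 and 0.041 m and angle between each of head0_mid, head1_mid, head2_mid, head3_mid, head4_mid, cup_mid's own z axis and vertical below 0.1 rad and angle between the x axis of each of head0_mid, head1_mid, head2_mid, head3_mid, head4_mid and the x axis of row, either way round below 0.2 rad and x of head1_mid in the frame of row between -0.012 and 0.012 m and y of head1_mid in the frame of row between -0.14 and 0.14 m and z of head1_mid in the frame of row between 0.031 and 0.041 m and x of head2_mid in the frame of row between -0.012 and 0.012 m and y of head2_mid in the frame of row between -0.14 and 0.14 m and z of head2_mid in the frame of row between 0.031 and 0.041 m and x of head3_mid in the frame of row between -0.012 and 0.012 m and y of head3_mid in the frame of row between -0.14 and 0.14 m and z of head3_mid in the frame of row between 0.031 and 0.041 m and x of head4_mid in the frame of row between -0.012 and 0.012 m and y of head4_mid in the frame of row between -0.14 and 0.14 m and z of head4_mid in the frame of row between 0.031 and 0.041 m and horizontal distance between head0_mid and head1_mid above 0.05 m and horizontal distance between each of head0_mid, head1_mid and head2_mid above 0.05 m and horizontal distance between each of head0_mid, head1_mid, head2_mid and head3_mid above 0.05 m and horizontal distance between each of head0_mid, head1_mid, head2_mid, head3_mid and head4_mid above 0.05 m and horizontal distance between cup_mid and coaster_top below 0.022 m and z of cup_mid in the frame of coaster_top between 0.02 and 0.03 m), for 0.2 s.
2. then the timer's button is pressed down (value of joint timer_button above 0.0045 m), for 0.05 s.
At the end, for the whole second after the job is handed in: All at rest, timer button up. Each head upright (0.1 rad) on the mat, centre within 12 mm of its long middle line and 140 mm of its centre along it, x axis within 0.2 rad of the mat's x axis either way, centres over 50 mm apart; cup upright on the coaster within 22 mm of its centre (all of step 1 and linear speed of each of head0, head1, head2, head3, head4, cup below 0.01 m/s and value of joint timer_button below 0.0015 m); the robot touches nothing.
It fails at once if a bystander (bowl, spoon, soy bottle, basket or jar) is pushed more than 40 mm from its place (distance of any of spoon, bowl, soy, basket_low, basket_top, pepper_jar from where it was at the start of the episode above 0.04 m).
Of head0, head1, head2, head3, head4 only 3 to 5 are there at a start; the rules pass over those that are not, and their reading is None.
At some moment in a run one of cup may be knocked a few centimetres aside while the robot is not near it.
Once in a run the grip may slacken for a moment while it holds something.
It also fails if it takes over 210 s, if anything falls off the work surface, if the arm or the gripper's body presses on something with over 40 N, if the wrist force passes 120 N, or if a joint passes its speed limit or range.

## Working session

There is one attempt and no reset: what is moved stays moved. The work goes in short steps, Python scripts to look and compute and a tool call to move; the robot and the scene stay as the last step left them, time stands still between calls to the robot, and variables do not carry over. Pictures are saved under pics/ and viewed, at most 14 in all, crops included, and the job is handed in when it is done.

Besides the shell and the picture viewer there is one more tool, called as name(argument=value, ...) on one line, values as JSON. apply_moves: Moves the arm, as the interface text tells. Its arguments: {"type":"object","properties":{"targets":{"type":"array"}},"required":["targets"]}

```bash
ls; mkdir -p pics; cat > h.py <<'E'
import numpy as np, cv2
from plant import *
def shot(n,f):
    im=grab_frame(n); cv2.imwrite('pics/'+f,im[:,:,::-1]); return im
def proj(n,P):
    c=get_calibration(n); P=np.atleast_2d(P); T=np.linalg.inv(c['pose'])
    q=P@T[:3,:3].T+T[:3,3]; q=q*[1,-1,-1]; u=q@np.array(c['camera_matrix']).T
    return u[:,:2]/u[:,2:]
def back(n,uv,z):
    c=get_calibration(n); K=np.array(c['camera_matrix']); uv=np.atleast_2d(uv)
    d=np.c_[uv,np.ones(len(uv))]@np.linalg.inv(K).T*[1,-1,-1]
    T=np.array(c['pose']); d=d@T[:3,:3].T; o=T[:3,3]
    return o+d*((z-o[2])/d[:,2])[:,None]
E
python3 - <<'E'
from h import *
np.set_printoptions(precision=4,suppress=True)
for n in('top','side'):
    shot(n,n+'0.png'); c=get_calibration(n); print(n,c)
    for q in ['head0_mid','head0_button','cup_mid','coaster_top','well','row','timer_top','timer_button','spoon','bowl','soy','basket_top','pepper_jar']:
        try:
            for r in recognise(n,q): print(n,q,np.round(r['point'],4),round(r['score'],2))
        except Exception as e: print(q,e)
s=state(); print(s)
E
```

```text
pics
top {'camera_matrix': array([[413.655 ,   0.    , 262.0551],
       [  0.    , 413.655 , 194.7802],
       [  0.    ,   0.    ,   1.    ]]), 'pose': array([[ 0.0157,  0.9879, -0.1541,  0.4519],
       [-0.9998,  0.0169,  0.0061,  0.0143],
       [ 0.0086,  0.154 ,  0.988 ,  1.1324],
       [ 0.    ,  0.    ,  0.    ,  1.    ]])}
top head0_mid [0.4834 0.2086 0.1069] 0.71
top cup_mid [ 0.5113 -0.2159  0.0549] 0.71
top coaster_top [0.6746 0.1239 0.0065] 0.64
top well [0.4917 0.1683 0.0441] 0.84
top timer_top [ 0.6147 -0.1217  0.0691] 0.85
top timer_top [0.4845 0.2113 0.1124] 0.56
top timer_button [ 0.6224 -0.1185  0.0831] 0.39
top spoon [0.7241 0.2213 0.0145] 0.73
top bowl [0.7076 0.3366 0.0279] 0.88
top soy [ 0.7644 -0.0014  0.1036] 0.64
top soy [0.6731 0.1219 0.0037] 0.41
top basket_top [ 0.6288 -0.237   0.1122] 0.66
top pepper_jar [ 0.6401 -0.345   0.1206] 0.58
side {'camera_matrix': array([[421.9714,   0.    , 254.145 ],
       [  0.    , 421.9714, 194.2816],
       [  0.    ,   0.    ,   1.    ]]), 'pose': array([[ 0.8683,  0.36  , -0.3412,  0.2576],
       [-0.4958,  0.6103, 
[... 663 characters left out ...]
] 0.66
side basket_top [ 0.6232 -0.2528  0.1113] 0.57
side basket_top [0.7143 0.2201 0.0111] 0.23
side pepper_jar [ 0.6313 -0.3624  0.1089] 0.61
side pepper_jar [0.7087 0.3527 0.0281] 0.5
{'time': 1.4, 'joint_pos': array([-1.434 ,  0.0527,  1.6129,  0.    ,  1.476 , -0.119 ]), 'joint_vel': array([ 0.0014,  0.0014, -0.0006, -0.001 , -0.0013,  0.0004]), 'joint_efforts': array([  0.0006, -39.3677, -37.0451,  -0.0001,   0.0006,   0.    ]), 'tool_pos': array([ 0.1581, -0.6046,  0.2181]), 'tool_rot': array([-0.    ,  0.9918,  0.1276,  0.    ]), 'contact_force': array([0.3732, 0.1306, 0.4046]), 'ft_torque': array([-0.0013, -0.0191,  0.002 ]), 'grasp_force': 0.0, 'gripper_width': 1.0010181211153084}
```

View pics/top0.png

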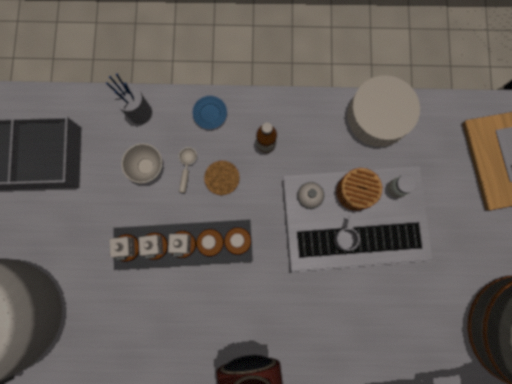

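View pics/side0.png

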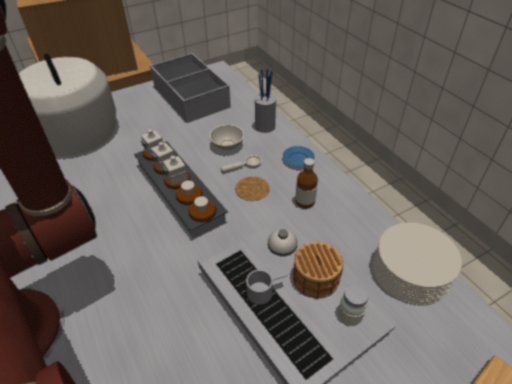

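The top view shows three heads at (123,246), (151,245) and (180,244), with bare stubs at (208,242) and (237,240). The cup is on the mat at (347,238), the coaster at (221,178) and the timer at (311,195). The side view agrees.

```bash
python3 - <<'E'
from h import *
np.set_printoptions(precision=4,suppress=True)
im=grab_frame('top'); sd=grab_frame('side')
def enh(c,k): return cv2.convertScaleAbs(cv2.resize(c[:,:,::-1],None,fx=k,fy=k,interpolation=cv2.INTER_CUBIC),alpha=1.7)
a=enh(im[225:280,105:205],8); b=enh(sd[120:210,125:225],4); 
b2=enh(im[180:275,275:435],5)
cv2.imwrite('pics/c1.png',np.vstack([a[:, :800],]) ); cv2.imwrite('pics/c2.png',b); cv2.imwrite('pics/c3.png',b2)
def rect(mask,n,z):
    v,u=np.nonzero(mask); P=back(n,np.c_[u,v],z)[:,:2].astype(np.float32)
    return cv2.minAreaRect(P)
g=im.max(2)
m=np.zeros_like(g);m[215:265,290:430]=(g[215:265,290:430]<40)
m=cv2.morphologyEx(m,cv2.MORPH_OPEN,np.ones((2,2)));print('mat',rect(m,'top',.042))
for q in('row','well'):
  for n in('top','side'):
    for r in regions_of(n,q)[:1]: print(n,q,r['score'],r['pixels'].sum(),rect(r['pixels'],n,.042 if q=='row' else .045))
for n in('top','side'):
  for q in('cup_mid','coaster_top','timer_top','head0_mid','head0_button'):
    for r in regions_of(n,q):
      v,u=np.nonzero(r['pixels']); print(n,q,round(r['score'],2),len(u),u.mean(),v.mean(),u.min(),u.max(),v.min(),v.max())
print(back('top',[[208.5,242],[237,240.3]],.087))
E
```

```text
mat ((0.5045356154441833, -0.2517111897468567), (0.06367096304893494, 0.31932106614112854), 5.265346050262451)
top row 0.86 10257 ((0.5656865835189819, -0.24532081186771393), (0.25747740268707275, 0.37237420678138733), 5.3339128494262695)
side row 0.84 13233 ((0.5627601742744446, -0.24138419330120087), (0.25911056995391846, 0.37899455428123474), 5.0418524742126465)
top well 0.82 4458 ((0.48874619603157043, 0.21175983548164368), (0.11069543659687042, 0.3588351607322693), 4.327927589416504)
side well 0.56 3268 ((0.4845917522907257, 0.2003953903913498), (0.12184611707925797, 0.3913636803627014), 4.580580234527588)
top cup_mid 0.61 532 347.3421052631579 236.18984962406014 334 359 215 249
top coaster_top 0.79 955 222.04397905759163 177.2848167539267 205 239 160 195
top timer_top 0.97 611 311.02454991816694 194.49427168576105 298 324 181 208
top head0_mid 0.72 432 179.63657407407408 244.24074074074073 169 191 234 255
side cup_mid 0.75 896 262.02455357142856 285.2779017857143 247 286 269 304
side cup_mid 0.33 1970 318.16040609137053 265.4030456852792 294 343 242 290
side cup_mid 0.23 513 174.85380116959064 169.99025341130604 163 187 156 184
side coaster_top 0.62 641 252.61154446177846 188.46957878315132 236 269 177 200
side timer_top 0.87 620 282.9516129032258 242.63548387096773 269 297 229 256
side head0_mid 0.91 486 174.96502057613168 169.61522633744855 164 186 156 184
[[0.4928 0.1405 0.087 ]
 [0.4982 0.0691 0.087 ]]
```

View pics/c1.png

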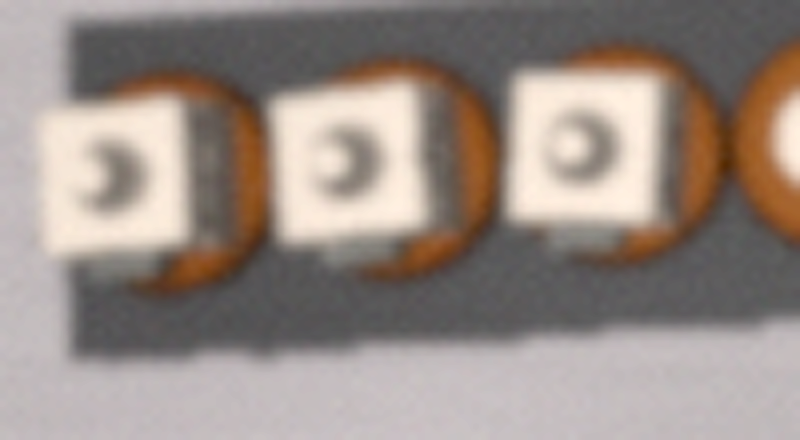

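View pics/c2.png

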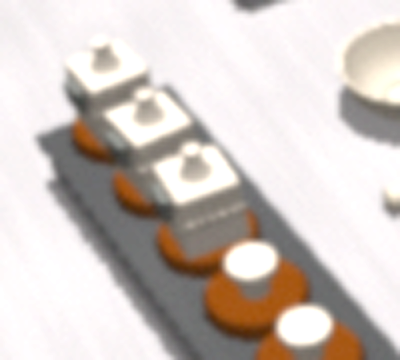

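View pics/c3.png

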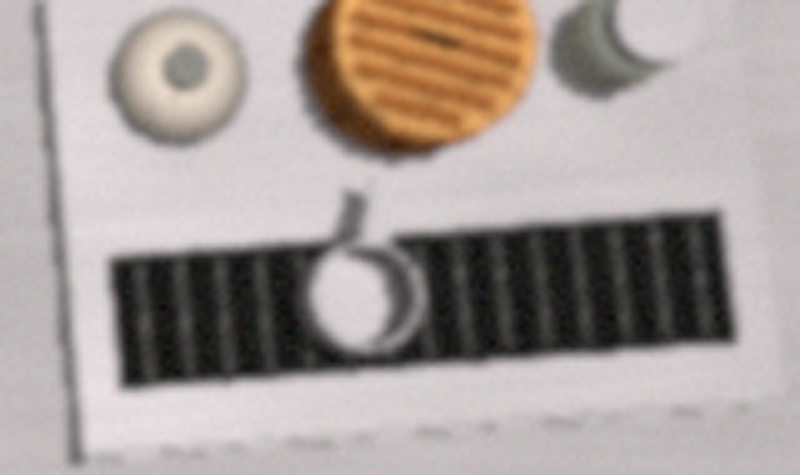

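The crops show all the buttons facing the robot (image down), each head slightly turned. Cap centres in c1 are about (117,176), (350,162) and (583,145). The mat corners in c3 are about (110,258), (718,212), (735,342) and (122,388).

```bash
cat >> h.py <<'E'
np.set_printoptions(precision=4,suppress=True)
def yaw():
    w,x,y,z=state()['tool_rot']; return np.arctan2(2*(x*y+w*z),1-2*(y*y+z*z))
def go(x,y,z,ps):
    """shift to target in tool axes AFTER twisting to ps, units of 0.1 m / 0.1 rad"""
    s=state(); d=np.array([x,y,z])-s['tool_pos']; c,t=np.cos(ps),np.sin(ps)
    tw=-(ps-yaw()); print('twist',round(tw*10,2),'trans',np.round(np.array([c*d[0]+t*d[1],t*d[0]-c*d[1],-d[2]])*10,3),'tcp',s['tool_pos'],'yaw',round(yaw(),3),'w',round(s['gripper_width'],3),'gf',round(s['grasp_force'],1),'F',s['contact_force'],'t',round(s['time'],2))
E
python3 - <<'E'
from h import *
m=np.array([[110,258],[718,212],[735,342],[122,388]])/5+[275,180]
P=back('top',m-.5,.042);c=P.mean(0);print(P,'mat c',c,np.linalg.norm(P[0]-P[1]),np.linalg.norm(P[1]-P[2]))
e=P[0]+P[3]-P[1]-P[2];print('mat yaw',np.arctan2(e[1],e[0])-np.pi/2)
for h in([[40,108],[185,97],[195,245],[48,255]],[[268,95],[420,80],[435,230],[280,245]],[[510,70],[657,72],[660,222],[508,220]]):
    Q=back('top',np.array(h)/8+[105,225]-.5,.112);f=Q[0]+Q[3]-Q[1]-Q[2];g=Q[0]+Q[1]-Q[2]-Q[3]
    print('head',Q.mean(0),np.arctan2(f[1],f[0])-np.pi/2,np.arctan2(g[1],g[0]))
print('coaster',back('top',[222,177.3],.003),back('side',[252.6,188.5],.003))
print('timer',back('top',[312,193.2],.086));print('cup',back('top',np.array([[367,298],[355,190]])/5+[275,180]-.5,.092))
print('stubs',back('top',[[208.5,242],[237,240.3]],.087))
E
```

```text
[[ 0.5268 -0.0846  0.042 ]
 [ 0.5564 -0.4069  0.042 ]
 [ 0.4881 -0.4129  0.042 ]
 [ 0.4592 -0.0911  0.042 ]] mat c [ 0.5076 -0.2489  0.042 ] 0.3236640187736015 0.06852966493959699
mat yaw 0.09064808827410342
head [0.4774 0.355  0.112 ] 0.08777489877886802 0.1295894308197393
head [0.4827 0.2841 0.112 ] 0.11342220340987552 0.14761441734334232
head [0.4888 0.2132 0.112 ] 0.0027569263527646992 0.05051917838777831
coaster [[0.6754 0.1195 0.003 ]] [[0.6732 0.1192 0.003 ]]
timer [[ 0.6215 -0.1201  0.086 ]]
cup [[ 0.5054 -0.2091  0.092 ]
 [ 0.5597 -0.2039  0.092 ]]
stubs [[0.4928 0.1405 0.087 ]
 [0.4982 0.0691 0.087 ]]
```

```bash
python3 -c "
from h import *
go(.5055,-.209,.17,.1)"
```

```text
twist 1.56 trans [ 3.851 -3.59   0.481] tcp [ 0.1581 -0.6047  0.2181] yaw 0.256 w 1.003 gf 0.0 F [0.4938 0.3738 0.4125] t 2.2
```

apply_moves(targets=[{"translation":[0,0,0],"twist":0.78,"hand":1},{"translation":[0,0,0],"twist":0.78,"hand":1},{"translation":[0.32,-0.3,0],"twist":0,"hand":1},{"translation":[0.32,-0.3,0],"twist":0,"hand":1},{"translation":[0.32,-0.3,0],"twist":0,"hand":1},{"translation":[0.32,-0.3,0],"twist":0,"hand":1},{"translation":[0.32,-0.3,0],"twist":0,"hand":1},{"translation":[0.32,-0.3,0],"twist":0,"hand":1}])

```text
time: 3.0
tool_pos: [0.3321, -0.405, 0.2183]
tool_rot: [0.0, 0.999, 0.05, 0.0]
contact_force: [-0.1, 0.2, 0.3]
gripper_width: 0.999
grasp_force: 0.0
```

apply_moves(targets=[{"translation":[0.32,-0.3,0],"twist":0,"hand":1},{"translation":[0.32,-0.3,0],"twist":0,"hand":1},{"translation":[0.32,-0.3,0],"twist":0,"hand":1},{"translation":[0.32,-0.3,0],"twist":0,"hand":1},{"translation":[0.32,-0.3,0],"twist":0,"hand":1},{"translation":[0.32,-0.29,0],"twist":0,"hand":1},{"translation":[0,0,0.2],"twist":0,"hand":1},{"translation":[0,0,0.2],"twist":0,"hand":1}])

```text
time: 3.8
tool_pos: [0.5059, -0.2082, 0.1786]
tool_rot: [0.001, 0.999, 0.051, 0.001]
contact_force: [-0.3, -0.4, 0.4]
gripper_width: 0.998
grasp_force: 0.0
```

```bash
python3 -c "
from h import *
shot('side','s1.png')
for n in('top','side'):
  if n=='top': grab_frame(n)
  print(n,[(r['point'],r['score']) for r in recognise(n,'cup_mid')])
go(.5055,-.209,.072,.1)"
```

```text
top [([0.7241, 0.222, 0.0118], 0.49)]
side [([0.5143, -0.2103, 0.0741], 0.86)]
twist -0.0 trans [ 0.012 -0.     1.061] tcp [ 0.5043 -0.2091  0.1781] yaw 0.1 w 1.002 gf 0.0 F [-0.0354 -1.5116  1.195 ] t 4.0
```

apply_moves(targets=[{"translation":[0.01,0,0.35],"twist":0,"hand":1},{"translation":[0,0,0.35],"twist":0,"hand":1},{"translation":[0,0,0.34],"twist":0,"hand":1},{"translation":[0,0,0],"twist":0,"hand":0.7},{"translation":[0,0,0],"twist":0,"hand":0.4},{"translation":[0,0,0],"twist":0,"hand":0.2},{"translation":[0,0,0],"twist":0,"hand":0.2},{"translation":[0,0,0],"twist":0,"hand":0.2}])

```text
time: 4.8
tool_pos: [0.5068, -0.2098, 0.0764]
tool_rot: [0.001, 0.999, 0.05, 0.002]
contact_force: [-0.2, 0.6, 0.1]
gripper_width: 0.204
grasp_force: 0.0
```

apply_moves(targets=[{"translation":[0,0,0],"twist":0,"hand":0.2},{"translation":[0,0,0],"twist":0,"hand":0.2},{"translation":[0,0,-0.2],"twist":0,"hand":0.2},{"translation":[0,0,-0.3],"twist":0,"hand":0.2},{"translation":[0,0,-0.3],"twist":0,"hand":0.2},{"translation":[0,0,0],"twist":0,"hand":0.2}])

```text
time: 5.4
tool_pos: [0.5081, -0.2105, 0.1595]
tool_rot: [0.002, 0.999, 0.05, 0.004]
contact_force: [0.2, -0.7, 0.6]
gripper_width: 0.199
grasp_force: 0.0
```

```bash
python3 -c "
from h import *
shot('side','s2.png')
print([(r['point'],r['score']) for r in recognise('side','cup_mid')])
go(.674,.1195,.15,.1)"
```

```text
[([0.5101, -0.212, 0.0732], 0.63)]
twist -0.0 trans [ 2.002 -3.103  0.048] tcp [ 0.5058 -0.2092  0.1548] yaw 0.1 w 0.202 gf 0.0 F [-0.499   0.6946 -0.3764] t 5.5
```

View pics/s2.png

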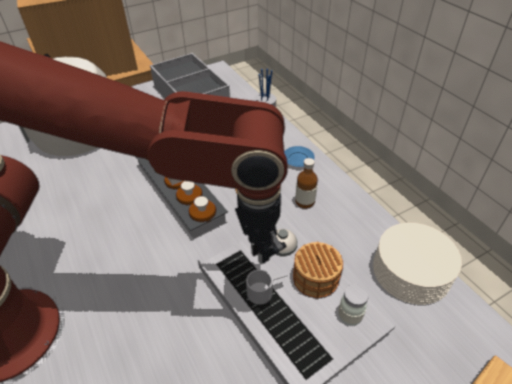

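The side view shows the cup still on the mat at (260,288) and the gripper above it, empty at (265,250). The grasp missed, so I'll check the geometry.

```bash
python3 -c "
from h import *
for n in('top','side'):
  im=shot(n,n+'3.png')
  p=state()['tool_pos'];print(n,proj(n,[p,p-[0,0,.022],[.5055,-.209,.092],[.5055,-.209,.042],[.674,.1195,.003]]))
im=cv2.imread('pics/side3.png');cv2.imwrite('pics/c4.png',cv2.convertScaleAbs(cv2.resize(im[170:320,180:340],None,fx=4,fy=4,interpolation=cv2.INTER_CUBIC),alpha=1.7))
for q in('cup_mid',):
  for r in regions_of('side',q):
    v,u=np.nonzero(r['pixels']); print(q,round(r['score'],2),len(u),u.mean(),v.mean(),u.min(),u.max(),v.min(),v.max())
"
```

```text
top [[353.3102 238.0216]
 [351.2453 238.484 ]
 [347.8546 239.0735]
 [343.7912 239.9912]
 [221.9794 177.7925]]
side [[258.9033 263.4059]
 [258.97   269.7611]
 [259.5536 280.3458]
 [259.6699 293.1592]
 [252.779  188.3334]]
cup_mid 0.71 897 261.15384615384613 285.39799331103677 246 286 270 304
cup_mid 0.4 52 283.13461538461536 233.69230769230768 279 287 230 237
```

View pics/c4.png

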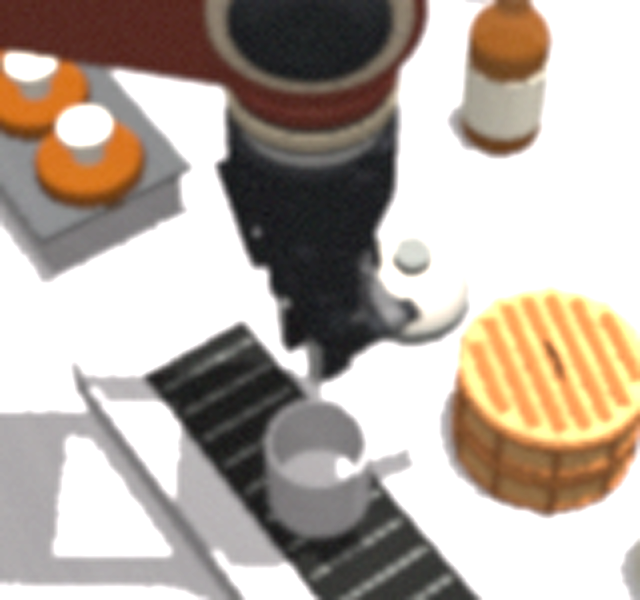

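The crop shows the cup rim at about (259,281), where I predicted it. The finger geometry is unclear, so I'll open the hand and compare.

apply_moves(targets=[{"translation":[0,0,-0.3],"twist":0,"hand":1},{"translation":[0,0,0],"twist":0,"hand":1},{"translation":[0,0,0],"twist":0,"hand":1},{"translation":[0,0,0],"twist":0,"hand":1},{"translation":[0,0,0],"twist":0,"hand":1},{"translation":[0,0,0],"twist":0,"hand":1}])

```text
time: 6.25
tool_pos: [0.5049, -0.2088, 0.183]
tool_rot: [-0.001, 0.999, 0.05, -0.001]
contact_force: [0.0, -0.0, -0.4]
gripper_width: 1.002
grasp_force: 0.0
```

```bash
python3 -c "
from h import *
im=shot('side','side4.png')
p=state()['tool_pos'];print(state()['gripper_width'],p,(proj('side',[p,p+[.042,0,0],p+[0,.042,0],p-[0,0.042,0],p-[.042,0,0]])-[200,190])*6)
im=cv2.imread('pics/side4.png');cv2.imwrite('pics/c5.png',cv2.convertScaleAbs(cv2.resize(im[190:290,200:330],None,fx=6,fy=6,interpolation=cv2.INTER_CUBIC),alpha=3,beta=0))
"
```

```text
1.0033245840767027 [ 0.5051 -0.2089  0.1833] [[354.6238 384.9181]
 [464.2635 333.1066]
 [291.6749 297.5924]
 [421.6667 477.9233]
 [241.1022 438.5641]]
```

View pics/c5.png

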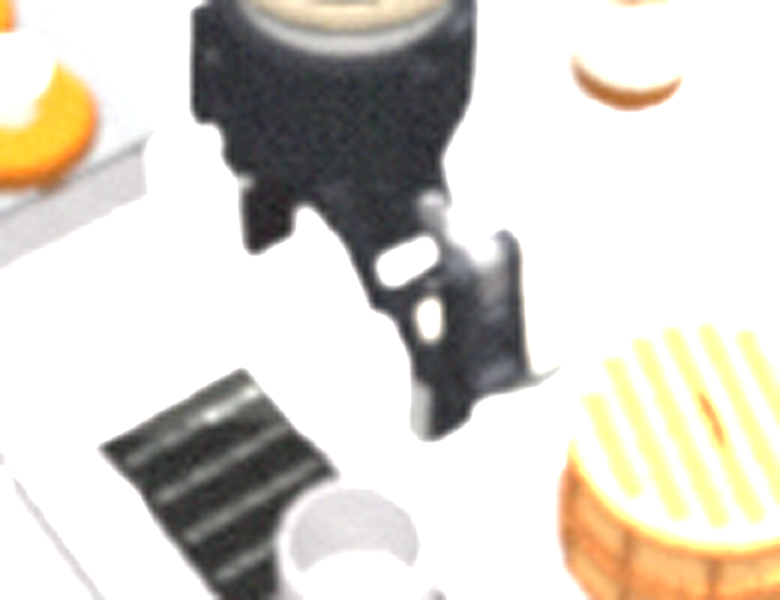

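The crop shows the open fingertips at about (430,435) and (265,240), roughly 8 px higher than the reported TCP would put them. I'll go down and look from close by before closing.

apply_moves(targets=[{"translation":[0,0,0.4],"twist":0,"hand":1},{"translation":[0,0,0.4],"twist":0,"hand":1},{"translation":[0,0,0.3],"twist":0,"hand":1},{"translation":[0,0,0],"twist":0,"hand":1},{"translation":[0,0,0],"twist":0,"hand":1}])

```text
time: 6.8
tool_pos: [0.5054, -0.209, 0.0742]
tool_rot: [-0.0, 0.999, 0.05, -0.0]
contact_force: [0.4, -0.4, 0.4]
gripper_width: 0.999
grasp_force: 0.0
```

```bash
python3 -c "
from h import *
im=shot('side','side5.png')
p=state()['tool_pos'];print(state()['gripper_width'],p,(proj('side',[p,p+[0,.042,0],p-[0,0.042,0]])-[200,190])*6)
im=cv2.imread('pics/side5.png');cv2.imwrite('pics/c6.png',cv2.convertScaleAbs(cv2.resize(im[220:320,200:330],None,fx=6,fy=6,interpolation=cv2.INTER_CUBIC),alpha=1.8,beta=30))
"
```

```text
0.997488924972173 [ 0.5065 -0.2097  0.0758] [[360.8112 567.8971]
 [302.864  482.6229]
 [422.1989 658.2344]]
```

View pics/c6.png

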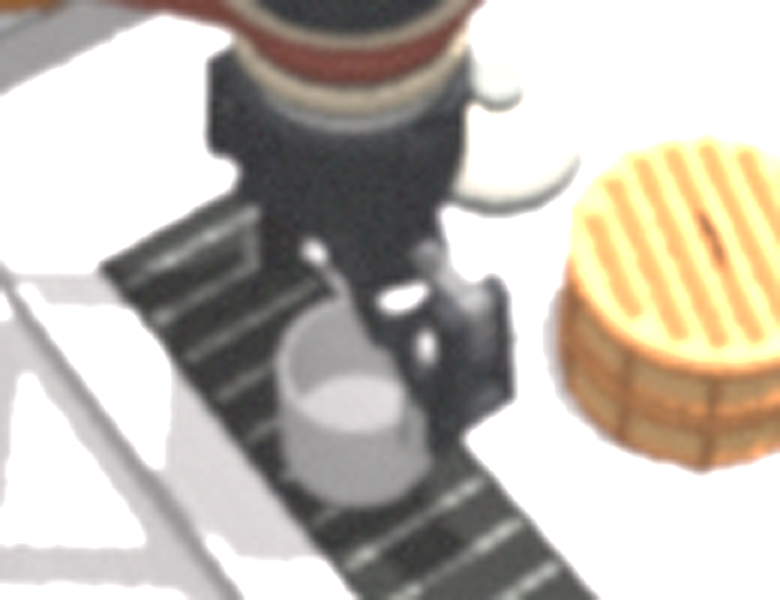

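The crop shows the front fingertip at about (440,440), only just at rim height. I'll go lower and close again.

apply_moves(targets=[{"translation":[0,0,0.13],"twist":0,"hand":1},{"translation":[0,0,0],"twist":0,"hand":0.8},{"translation":[0,0,0],"twist":0,"hand":0.7},{"translation":[0,0,0],"twist":0,"hand":0.65},{"translation":[0,0,0],"twist":0,"hand":0.6},{"translation":[0,0,0],"twist":0,"hand":0.6}])

```text
time: 7.45
tool_pos: [0.5062, -0.2095, 0.0623]
tool_rot: [0.001, 0.999, 0.05, 0.001]
contact_force: [0.3, -0.2, 4.5]
gripper_width: 0.618
grasp_force: 63.8
```

```bash
python3 -c "
from h import *
im=shot('side','side6.png')
s=state();p=s['tool_pos'];print(s,(proj('side',[p,p+[0,.028,0],p-[0,0.028,0]])-[200,220])*6)
im=cv2.imread('pics/side6.png');cv2.imwrite('pics/c7.png',cv2.convertScaleAbs(cv2.resize(im[220:320,200:330],None,fx=6,fy=6,interpolation=cv2.INTER_CUBIC),alpha=1.8,beta=30))
"
```

```text
{'time': 7.5, 'joint_pos': array([-0.5283,  0.0187,  1.9213,  0.0001,  1.1996,  0.9427]), 'joint_vel': array([ 0.0002,  0.0002,  0.0008, -0.0006,  0.0011, -0.0019]), 'joint_efforts': array([ -0.033 , -31.2257, -30.6611,  -0.0062,  -0.164 ,   0.0073]), 'tool_pos': array([ 0.5062, -0.2095,  0.0623]), 'tool_rot': array([0.0005, 0.9988, 0.0499, 0.0009]), 'contact_force': array([-0.9393,  0.1821,  5.4268]), 'ft_torque': array([0.0905, 0.0671, 0.0275]), 'grasp_force': 63.84714270243421, 'gripper_width': 0.6178808426239111} [[360.2141 408.6164]
 [321.6325 351.4372]
 [400.2916 468.0126]]
```

View pics/c7.png

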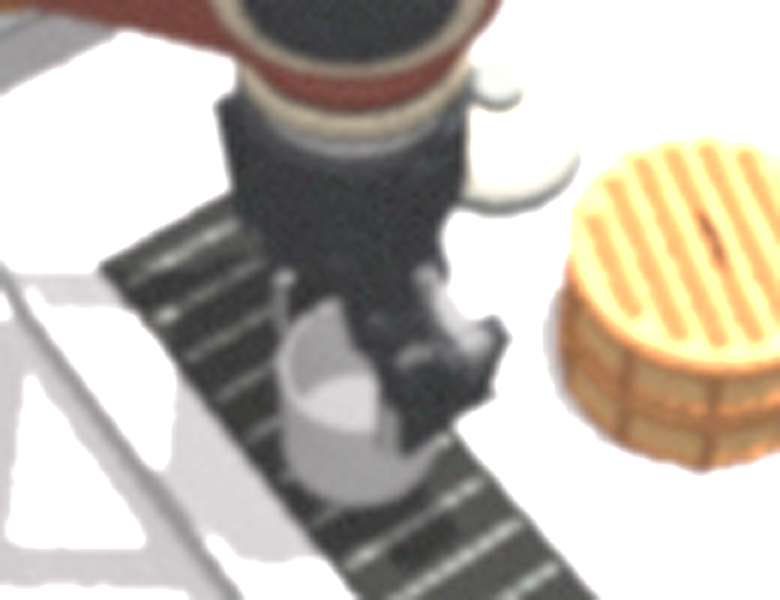

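It's gripping now (63.8 N, opening 0.618), though the pads sit high and slightly towards +x. I'll lift and check.

apply_moves(targets=[{"translation":[0,0,0],"twist":0,"hand":0.4},{"translation":[0,0,-0.1],"twist":0,"hand":0.4},{"translation":[0,0,-0.2],"twist":0,"hand":0.4},{"translation":[0,0,-0.3],"twist":0,"hand":0.4},{"translation":[0,0,-0.3],"twist":0,"hand":0.4},{"translation":[0,0,0],"twist":0,"hand":0.4}])

```text
time: 8.1
tool_pos: [0.5079, -0.2104, 0.1562]
tool_rot: [0.002, 0.999, 0.05, 0.004]
contact_force: [-0.1, -0.8, -0.1]
gripper_width: 0.618
grasp_force: 63.3
```

```bash
python3 -c "
from h import *
go(.674,.1195,.15,.1)
im=shot('side','side7.png');print([(r['point'],r['score']) for r in recognise('side','cup_mid')]);
for r in regions_of('side','cup_mid')[:1]:
    v,u=np.nonzero(r['pixels']); print(round(r['score'],2),len(u),u.mean(),v.mean(),u.min(),u.max(),v.min(),v.max())
p=state()['tool_pos'];print((proj('side',[p,p-[0,0,.04]])-[200,200])*6)
im=cv2.imread('pics/side7.png');cv2.imwrite('pics/c8.png',cv2.convertScaleAbs(cv2.resize(im[200:300,200:330],None,fx=6,fy=6,interpolation=cv2.INTER_CUBIC),alpha=1.8,beta=30))
"
```

```text
twist -0.0 trans [ 1.982 -3.117  0.062] tcp [ 0.5079 -0.2104  0.1562] yaw 0.1 w 0.618 gf 63.3 F [-0.1393 -0.7925 -0.057 ] t 8.1
[([0.4988, -0.217, 0.159], 0.81), ([0.5994, -0.2747, 0.0555], 0.45)]
0.81 628 257.3312101910828 262.5971337579618 246 290 243 279
[[353.5931 385.5358]
 [354.3026 453.5351]]
```

View pics/c8.png

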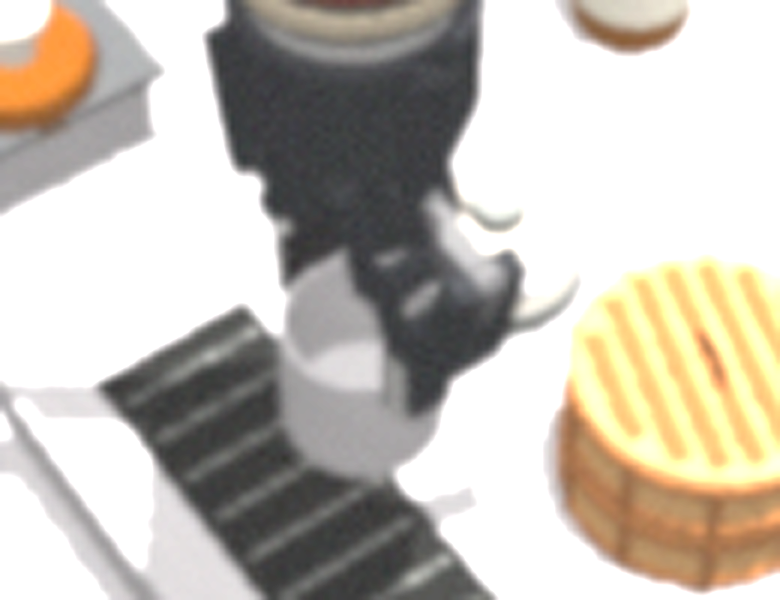

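The crop shows the cup hanging upright in the grip, lifted clear of the mat. I'm carrying it to the coaster.

apply_moves(targets=[{"translation":[0.22,-0.35,0],"twist":0,"hand":0.4},{"translation":[0.22,-0.35,0],"twist":0,"hand":0.4},{"translation":[0.22,-0.35,0],"twist":0,"hand":0.4},{"translation":[0.22,-0.35,0],"twist":0,"hand":0.4},{"translation":[0.22,-0.35,0],"twist":0,"hand":0.4},{"translation":[0.22,-0.35,0],"twist":0,"hand":0.4},{"translation":[0.22,-0.35,0],"twist":0,"hand":0.4},{"translation":[0.22,-0.35,0],"twist":0,"hand":0.4}])

```text
time: 9.05
tool_pos: [0.6516, 0.0887, 0.1479]
tool_rot: [-0.0, 0.999, 0.05, -0.002]
contact_force: [-0.0, -0.2, -1.6]
gripper_width: 0.621
grasp_force: 63.4
```

apply_moves(targets=[{"translation":[0.22,-0.32,0],"twist":0,"hand":0.4},{"translation":[0,0,0.3],"twist":0,"hand":0.4},{"translation":[0,0,0.3],"twist":0,"hand":0.4},{"translation":[0,0,0.3],"twist":0,"hand":0.4},{"translation":[0,0,0],"twist":0,"hand":0.4},{"translation":[0,0,0],"twist":0,"hand":0.4}])

```text
time: 9.65
tool_pos: [0.6696, 0.121, 0.0587]
tool_rot: [0.0, 0.999, 0.05, -0.002]
contact_force: [0.6, 0.9, -1.2]
gripper_width: 0.623
grasp_force: 63.4
```

```bash
python3 -c "
from h import *
go(.675,.119,.024,.1)
im=shot('side','side8.png');print([(r['point'],r['score']) for r in recognise('side','cup_mid')]);
for q in ('cup_mid','coaster_top'):
  for r in regions_of('side',q)[:1]:
    v,u=np.nonzero(r['pixels']); print(round(r['score'],2),len(u),u.mean(),v.mean(),u.min(),u.max(),v.min(),v.max())
im=cv2.imread('pics/side8.png');cv2.imwrite('pics/c9.png',cv2.convertScaleAbs(cv2.resize(im[120:220,190:320],None,fx=6,fy=6,interpolation=cv2.INTER_CUBIC),alpha=1.8,beta=30))
"
```

```text
twist -0.0 trans [0.052 0.025 0.347] tcp [0.6696 0.121  0.0587] yaw 0.1 w 0.623 gf 63.4 F [ 0.5527  0.8683 -1.1723] t 9.65
[([0.6623, 0.1052, 0.0686], 0.62), ([0.4755, 0.123, 0.0412], 0.4)]
0.75 363 249.29752066115702 173.4159779614325 241 272 160 186
0.58 537 252.16387337057728 190.47672253258847 235 269 179 200
```

apply_moves(targets=[{"translation":[0.05,0.02,0.12],"twist":0,"hand":0.4},{"translation":[0,0,0.1],"twist":0,"hand":0.4},{"translation":[0,0,0.08],"twist":0,"hand":0.4},{"translation":[0,0,0.04],"twist":0,"hand":0.4},{"translation":[0,0,0],"twist":0,"hand":0.4},{"translation":[0,0,0],"twist":0,"hand":0.4}])

```text
time: 10.45
tool_pos: [0.6765, 0.1196, 0.0269]
tool_rot: [-0.0, 0.999, 0.05, -0.0]
contact_force: [0.1, -0.0, -1.4]
gripper_width: 0.62
grasp_force: 63.5
```

```bash
python3 -c "
from h import *
go(.675,.119,.024,.1)
im=shot('side','side9.png')
im=cv2.imread('pics/side9.png');cv2.imwrite('pics/c9.png',cv2.convertScaleAbs(cv2.resize(im[120:220,190:320],None,fx=6,fy=6,interpolation=cv2.INTER_CUBIC),alpha=1.8,beta=30))
print((proj('side',[[.675,.119,.003],[.675,.119,.028],[.675,.119,.053]])-[190,120])*6)
"
```

```text
twist -0.0 trans [-0.016  0.005  0.029] tcp [0.6765 0.1196 0.0269] yaw 0.1 w 0.62 gf 63.5 F [ 0.1478 -0.0175 -1.3544] t 10.45
[[379.0053 409.8866]
 [378.1673 371.9616]
 [377.304  332.8952]]
```

View pics/c9.png

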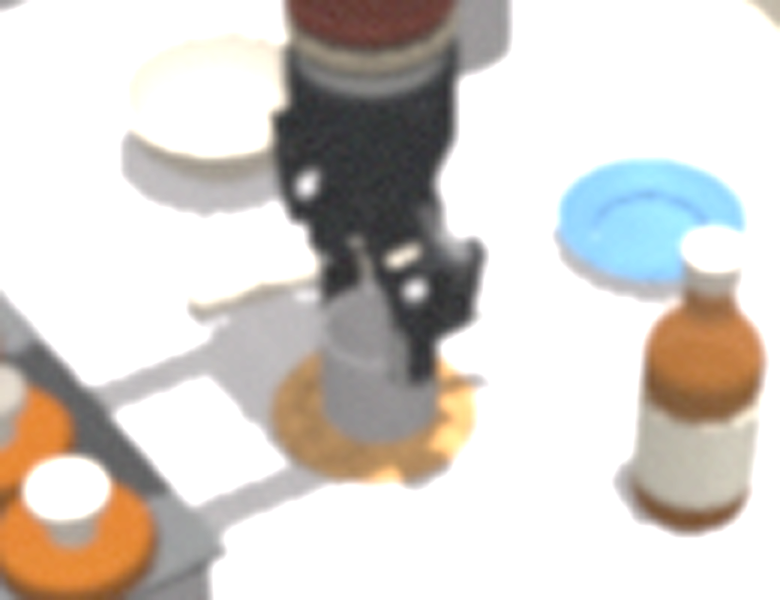

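The crop shows the cup just above the coaster and centred on it at about (378,400). I'm lowering the last 3 mm and releasing.

apply_moves(targets=[{"translation":[0,0,0.02],"twist":0,"hand":0.4},{"translation":[0,0,0.01],"twist":0,"hand":0.4},{"translation":[0,0,0],"twist":0,"hand":0.4},{"translation":[0,0,0],"twist":0,"hand":0.7},{"translation":[0,0,0],"twist":0,"hand":1},{"translation":[0,0,0],"twist":0,"hand":1},{"translation":[0,0,0],"twist":0,"hand":1}])

```text
time: 11.2
tool_pos: [0.6768, 0.1196, 0.0245]
tool_rot: [-0.0, 0.999, 0.05, 0.0]
contact_force: [-0.6, 0.4, -0.9]
gripper_width: 0.999
grasp_force: 0.0
```

apply_moves(targets=[{"translation":[0,0,-0.2],"twist":0,"hand":1},{"translation":[0,0,-0.45],"twist":0,"hand":1},{"translation":[0,0,-0.45],"twist":0,"hand":1},{"translation":[0,0,-0.45],"twist":0,"hand":1},{"translation":[0,0,0],"twist":-0.85,"hand":1},{"translation":[0,0,0],"twist":-0.85,"hand":1},{"translation":[0,0,0],"twist":-0.85,"hand":1},{"translation":[0,0,0],"twist":-0.85,"hand":1}])

```text
time: 12.0
tool_pos: [0.6766, 0.1196, 0.1794]
tool_rot: [0.0, 0.976, 0.22, 0.0]
contact_force: [0.2, -0.1, -0.1]
gripper_width: 1.0
grasp_force: 0.0
```

```bash
python3 -c "
from h import *
print('pads',proj('side',[[.676,.089,z] for z in(.0,.01,.02,.03,.04)]))
im=shot('side','side10.png');print([(r['point'],r['score']) for r in recognise('side','cup_mid')]);
for r in regions_of('side','cup_mid')[:1]:
    v,u=np.nonzero(r['pixels']); print(round(r['score'],2),len(u),u.mean(),v.mean(),u.min(),u.max(),v.min(),v.max())
print(proj('side',[.675,.119,.028]))
go(.484,.284,.18,1.571+.13)
"
```

```text
pads [[258.7236 195.313 ]
 [258.7005 192.8148]
 [258.6772 190.2866]
 [258.6537 187.728 ]
 [258.6298 185.1383]]
[([0.6793, 0.11, 0.035], 0.96)]
0.71 532 254.25375939849624 180.6109022556391 243 272 169 194
[[253.0279 181.9936]]
twist -12.63 trans [ 1.88  -1.696 -0.008] tcp [0.6766 0.1196 0.1792] yaw 0.438 w 1.002 gf 0.0 F [ 0.9283 -0.4767 -0.4128] t 12.15
```

apply_moves(targets=[{"translation":[0,0,0],"twist":-0.83,"hand":1},{"translation":[0,0,0],"twist":-0.83,"hand":1},{"translation":[0,0,0],"twist":-0.83,"hand":1},{"translation":[0,0,0],"twist":-0.83,"hand":1},{"translation":[0,0,0],"twist":-0.83,"hand":1},{"translation":[0,0,0],"twist":-0.83,"hand":1},{"translation":[0,0,0],"twist":-0.83,"hand":1}])

```text
time: 12.85
tool_pos: [0.6766, 0.1196, 0.1791]
tool_rot: [-0.0, 0.872, 0.489, 0.0]
contact_force: [-0.6, -0.1, -0.3]
gripper_width: 1.003
grasp_force: 0.0
```

apply_moves(targets=[{"translation":[0,0,0],"twist":-0.83,"hand":1},{"translation":[0,0,0],"twist":-0.83,"hand":1},{"translation":[0,0,0],"twist":-0.83,"hand":1},{"translation":[0,0,0],"twist":-0.83,"hand":1},{"translation":[0,0,0],"twist":-0.83,"hand":1},{"translation":[0,0,0],"twist":-0.83,"hand":1},{"translation":[0,0,0],"twist":-0.83,"hand":1}])

```text
time: 13.55
tool_pos: [0.6766, 0.1196, 0.1791]
tool_rot: [0.0, 0.696, 0.719, 0.0]
contact_force: [0.3, 0.6, -0.3]
gripper_width: 1.002
grasp_force: 0.0
```

```bash
python3 -c "
from h import *
go(.487,.2132,.12,1.6)
grab_frame('top');print([(r['point'],r['score']) for r in recognise('top','cup_mid')]);
"
```

```text
twist 0.03 trans [ 0.991 -1.867  0.591] tcp [0.6766 0.1196 0.1791] yaw 1.603 w 1.002 gf 0.0 F [ 0.3379  0.5726 -0.3384] t 13.55
[]
```

apply_moves(targets=[{"translation":[0.2,-0.375,0],"twist":0,"hand":1},{"translation":[0.2,-0.375,0],"twist":0,"hand":1},{"translation":[0.2,-0.375,0],"twist":0,"hand":1},{"translation":[0.2,-0.375,0],"twist":0,"hand":1},{"translation":[0.19,-0.385,0],"twist":0,"hand":1},{"translation":[0,0,0.3],"twist":0,"hand":1},{"translation":[0,0,0.3],"twist":0,"hand":1},{"translation":[0,0,0],"twist":0,"hand":1}])

```text
time: 14.45
tool_pos: [0.4815, 0.212, 0.1147]
tool_rot: [-0.002, 0.697, 0.717, -0.004]
contact_force: [-1.1, 0.3, -0.5]
gripper_width: 1.003
grasp_force: 0.0
```

```bash
python3 -c "
from h import *
go(.4848,.2132,.06,1.6)
im=shot('side','side11.png')
o=np.array([125,80])
im=cv2.imread('pics/side11.png');cv2.imwrite('pics/c10.png',cv2.convertScaleAbs(cv2.resize(im[80:180,125:255],None,fx=6,fy=6,interpolation=cv2.INTER_CUBIC),alpha=1.8,beta=30))
p=state()['tool_pos'];print((proj('side',[p,p+[.042,0,0],p-[0.042,0,0],p+[-.042,0,.02],p+[-.042,0,.04],p+[.042,0,.02]])-o)*6)
"
```

```text
twist -0.0 trans [0.011 0.033 0.547] tcp [0.4815 0.212  0.1147] yaw 1.6 w 1.003 gf 0.0 F [-1.1078  0.3009 -0.4792] t 14.45
[[285.4969 492.6761]
 [372.8069 461.4629]
 [195.9306 524.696 ]
 [187.7845 489.981 ]
 [179.4248 454.356 ]
 [367.0988 426.8362]]
```

View pics/c10.png

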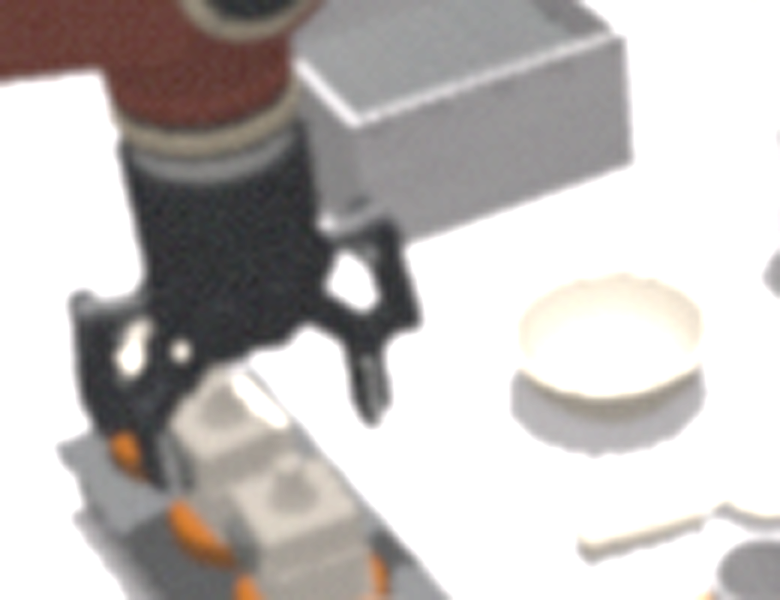

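The crop shows the open fingertips at about (170,485) and (372,420). That matches pads standing about 20 mm behind the reported TCP, which also explains the missed cup. I'll go lower by that amount and rely on force and opening.

apply_moves(targets=[{"translation":[0.01,0.03,0.15],"twist":0,"hand":1},{"translation":[0,0,0.15],"twist":0,"hand":1},{"translation":[0,0,0.12],"twist":0,"hand":1},{"translation":[0,0,0.1],"twist":0,"hand":1},{"translation":[0,0,0],"twist":0,"hand":1}])

```text
time: 15.0
tool_pos: [0.4867, 0.2133, 0.0648]
tool_rot: [-0.001, 0.696, 0.718, -0.002]
contact_force: [-0.4, 0.4, -0.3]
gripper_width: 1.0
grasp_force: 0.0
```

apply_moves(targets=[{"translation":[0,0,0],"twist":0,"hand":0.85},{"translation":[0,0,0],"twist":0,"hand":0.75},{"translation":[0,0,0],"twist":0,"hand":0.7},{"translation":[0,0,0],"twist":0,"hand":0.62},{"translation":[0,0,0],"twist":0,"hand":0.55},{"translation":[0,0,0],"twist":0,"hand":0.5},{"translation":[0,0,0],"twist":0,"hand":0.5}])

```text
time: 15.7
tool_pos: [0.4886, 0.2143, 0.0693]
tool_rot: [0.0, 0.696, 0.718, 0.001]
contact_force: [-4.1, -0.0, 9.1]
gripper_width: 0.532
grasp_force: 61.7
```

```bash
python3 -c "
from h import *
go(.4848,.2132,.06,1.6); print(state()['ft_torque'])
im=shot('side','side12.png')
for r in recognise('side','head0_mid'):print(r['point'],r['score'])
"
```

```text
twist 0.02 trans [-0.01  -0.038  0.093] tcp [0.4886 0.2143 0.0693] yaw 1.602 w 0.532 gf 61.7 F [-4.0575 -0.0366  9.085 ] t 15.7
[-0.1209  1.0048  0.009 ]
[0.4858, 0.188, 0.1068] 0.6
```

The opening reads 0.532. With the same 3 mm offset the cup showed, that is 48 mm, so the button is pressed. I'm lifting gently.

apply_moves(targets=[{"translation":[0,0,-0.08],"twist":0,"hand":0.4},{"translation":[0,0,-0.08],"twist":0,"hand":0.4},{"translation":[0,0,0],"twist":0,"hand":0.4}])

```text
time: 16.1
tool_pos: [0.4883, 0.214, 0.0844]
tool_rot: [0.0, 0.696, 0.718, 0.0]
contact_force: [-1.3, 0.6, -0.8]
gripper_width: 0.531
grasp_force: 63.0
```

apply_moves(targets=[{"translation":[0,0,-0.15],"twist":0,"hand":0.4},{"translation":[0,0,-0.15],"twist":0,"hand":0.4},{"translation":[0,0,-0.3],"twist":0,"hand":0.4},{"translation":[0,0,-0.3],"twist":0,"hand":0.4},{"translation":[0,0,0],"twist":0,"hand":0.4}])

```text
time: 16.6
tool_pos: [0.4918, 0.2148, 0.1804]
tool_rot: [0.003, 0.696, 0.718, 0.005]
contact_force: [0.5, -0.8, -0.4]
gripper_width: 0.527
grasp_force: 63.0
```

```bash
python3 -c "
from h import *
go(.4848,.2132,.06,1.6)
im=shot('side','side13.png'); grab_frame('top')
for n in('side','top'):
  for r in recognise(n,'head0_mid'):print(n,r['point'],r['score'])
  for r in regions_of(n,'head0_mid'):
    v,u=np.nonzero(r['pixels']); print(n,round(r['score'],2),len(u),u.mean(),v.mean(),u.min(),u.max(),v.min(),v.max())
im=cv2.imread('pics/side13.png')
cv2.imwrite('pics/c11.png',cv2.convertScaleAbs(cv2.resize(im[60:180,110:250],None,fx=5,fy=5,interpolation=cv2.INTER_CUBIC),alpha=1.8,beta=30))
p=state()['tool_pos']; print((proj('side',[p,p+[0,0,.02],p-[0,0,.04]]))-[110,60])
"
```

```text
twist 0.02 trans [-0.014 -0.071  1.204] tcp [0.4918 0.2148 0.1804] yaw 1.602 w 0.527 gf 63.0 F [ 0.5249 -0.7805 -0.3746] t 16.6
side [0.4913, 0.1906, 0.2143] 0.78
side 0.6 501 170.62674650698602 136.69660678642714 160 182 121 151
top [0.4917, 0.1902, 0.2054] 0.67
[[60.6065 85.3533]
 [59.3919 79.1568]
 [62.9431 97.2742]]
```

View pics/c11.png

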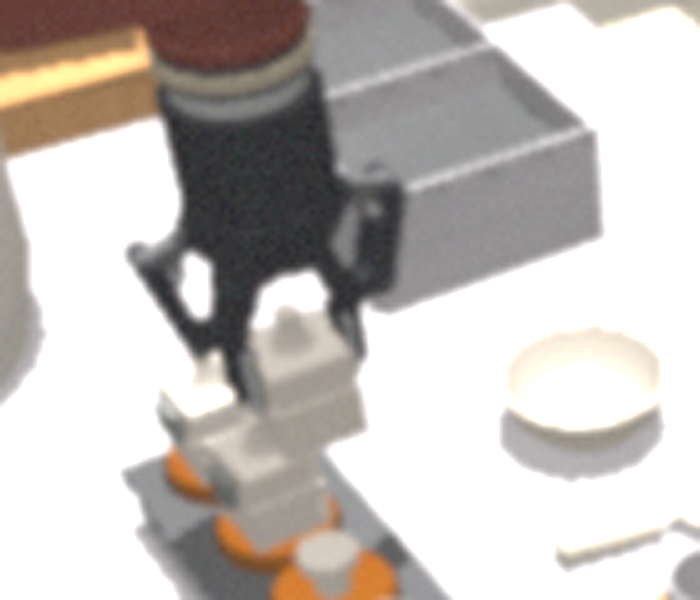

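The crop shows the head in the pads at about (305,370), off the stub and upright. The last head picture is spent, so I'll work from numbers. Next I carry it to the far mat slot.

```bash
python3 -c "
from h import *
go(.513,-.328,.11,1.662)"
```

```text
twist -0.6 trans [-5.416 -0.235  0.614] tcp [0.4871 0.2135 0.1714] yaw 1.602 w 0.527 gf 63.0 F [ 0.3027  0.6335 -1.3932] t 16.9
```

apply_moves(targets=[{"translation":[0,0,0],"twist":-0.6,"hand":0.4},{"translation":[-0.3,-0.02,0],"twist":0,"hand":0.4},{"translation":[-0.45,-0.02,0],"twist":0,"hand":0.4},{"translation":[-0.45,-0.02,0],"twist":0,"hand":0.4},{"translation":[-0.45,-0.02,0],"twist":0,"hand":0.4},{"translation":[-0.45,-0.02,0],"twist":0,"hand":0.4},{"translation":[-0.45,-0.02,0],"twist":0,"hand":0.4},{"translation":[-0.45,-0.02,0],"twist":0,"hand":0.4}])

```text
time: 17.7
tool_pos: [0.5005, -0.0878, 0.1719]
tool_rot: [-0.001, 0.674, 0.739, -0.0]
contact_force: [0.4, -0.0, -0.7]
gripper_width: 0.533
grasp_force: 63.0
```

apply_moves(targets=[{"translation":[-0.45,-0.02,0],"twist":0,"hand":0.4},{"translation":[-0.45,-0.02,0],"twist":0,"hand":0.4},{"translation":[-0.45,-0.02,0],"twist":0,"hand":0.4},{"translation":[-0.45,-0.02,0],"twist":0,"hand":0.4},{"translation":[-0.45,-0.01,0],"twist":0,"hand":0.4},{"translation":[-0.16,0,0.3],"twist":0,"hand":0.4},{"translation":[0,0,0.3],"twist":0,"hand":0.4},{"translation":[0,0,0],"twist":0,"hand":0.4}])

```text
time: 18.5
tool_pos: [0.5105, -0.3249, 0.1061]
tool_rot: [-0.006, 0.675, 0.738, -0.0]
contact_force: [-1.4, 0.8, -1.9]
gripper_width: 0.536
grasp_force: 63.0
```

```bash
python3 -c "
from h import *
go(.513,-.328,.0535,1.662)
for n in('side','top'):
  grab_frame(n)
  for r in recognise(n,'head0_mid'):print(n,r['point'],r['score'])
"
```

```text
twist -0.02 trans [-0.033  0.022  0.526] tcp [ 0.5105 -0.3249  0.1061] yaw 1.66 w 0.536 gf 63.0 F [-1.4372  0.7968 -1.9462] t 18.5
side [0.5104, -0.3442, 0.1507] 0.74
top [0.516, -0.3051, 0.1496] 0.53
```

apply_moves(targets=[{"translation":[-0.03,0.02,0.2],"twist":0,"hand":0.4},{"translation":[0,0,0.2],"twist":0,"hand":0.4},{"translation":[0,0,0.1],"twist":0,"hand":0.4},{"translation":[0,0,0],"twist":0,"hand":0.4},{"translation":[0,0,0],"twist":0,"hand":0.4}])

```text
time: 19.2
tool_pos: [0.5173, -0.3301, 0.0645]
tool_rot: [0.001, 0.674, 0.739, 0.0]
contact_force: [-0.7, -0.5, -0.6]
gripper_width: 0.528
grasp_force: 63.0
```

```bash
python3 -c "
from h import *
go(.513,-.328,.0513,1.662)"
```

```text
twist 0.0 trans [ 0.025 -0.041  0.132] tcp [ 0.5173 -0.3301  0.0645] yaw 1.662 w 0.528 gf 63.0 F [-0.7278 -0.4902 -0.6179] t 19.2
```

apply_moves(targets=[{"translation":[0,0,0],"twist":0,"hand":0.4}])

```text
time: 19.3
tool_pos: [0.5176, -0.3305, 0.065]
tool_rot: [0.001, 0.674, 0.739, 0.0]
contact_force: [-0.3, -0.6, -1.4]
gripper_width: 0.53
grasp_force: 63.0
```

```bash
python3 -c "
from h import *
for i in range(4): grab_frame('side'); go(.513,-.328,.0513,1.662)"
```

```text
twist -0.0 trans [ 0.029 -0.042  0.135] tcp [ 0.5175 -0.3305  0.0648] yaw 1.662 w 0.53 gf 63.0 F [ 0.5621  0.5613 -1.0744] t 19.35
twist -0.0 trans [ 0.027 -0.041  0.133] tcp [ 0.5173 -0.3303  0.0646] yaw 1.662 w 0.529 gf 63.0 F [-0.1356  0.0341 -0.6547] t 19.4
twist -0.0 trans [ 0.026 -0.039  0.129] tcp [ 0.5171 -0.3303  0.0642] yaw 1.662 w 0.532 gf 63.0 F [ 0.768  -0.2953 -0.5026] t 19.45
twist -0.0 trans [ 0.025 -0.038  0.127] tcp [ 0.517  -0.3302  0.064 ] yaw 1.662 w 0.53 gf 63.0 F [ 0.0218 -0.6024 -1.5265] t 19.5
```

apply_moves(targets=[{"translation":[0.02,-0.04,0.06],"twist":0,"hand":0.4},{"translation":[0,0,0.05],"twist":0,"hand":0.4},{"translation":[0,0,0],"twist":0,"hand":0.4},{"translation":[0,0,0],"twist":0,"hand":0.4}])

```text
time: 19.9
tool_pos: [0.5121, -0.328, 0.0516]
tool_rot: [-0.0, 0.674, 0.739, -0.0]
contact_force: [-0.7, -0.4, -0.7]
gripper_width: 0.529
grasp_force: 62.9
```

```bash
python3 -c "
from h import *
for i in range(2): grab_frame('side'); go(.513,-.328,.0513,1.662)"
```

```text
twist -0.0 trans [-0.001  0.009  0.003] tcp [ 0.5121 -0.328   0.0516] yaw 1.662 w 0.524 gf 62.9 F [ 0.8497 -0.2158 -1.0118] t 19.95
twist -0.0 trans [-0.     0.009  0.004] tcp [ 0.5121 -0.328   0.0517] yaw 1.662 w 0.535 gf 62.9 F [-0.7222  0.2809 -2.2341] t 20.0
```

apply_moves(targets=[{"translation":[0,0.01,0.02],"twist":0,"hand":0.4},{"translation":[0,0,0],"twist":0,"hand":0.4},{"translation":[0,0,0],"twist":0,"hand":0.4}])

```text
time: 20.3
tool_pos: [0.5134, -0.3286, 0.0513]
tool_rot: [0.0, 0.674, 0.739, -0.0]
contact_force: [-3.1, 1.6, 4.6]
gripper_width: 0.531
grasp_force: 64.1
```

apply_moves(targets=[{"translation":[0,0,0.02],"twist":0,"hand":0.4},{"translation":[0,0,0],"twist":0,"hand":0.4},{"translation":[0,0,0],"twist":0,"hand":0.4}])

```text
time: 20.6
tool_pos: [0.5138, -0.3288, 0.0512]
tool_rot: [0.0, 0.674, 0.739, -0.001]
contact_force: [-6.2, 2.9, 13.1]
gripper_width: 0.528
grasp_force: 66.3
```

apply_moves(targets=[{"translation":[0,0,-0.03],"twist":0,"hand":0.4},{"translation":[0,0,0],"twist":0,"hand":0.7},{"translation":[0,0,0],"twist":0,"hand":0.85},{"translation":[0,0,0],"twist":0,"hand":0.85},{"translation":[0,0,0],"twist":0,"hand":0.85},{"translation":[0,0,-0.2],"twist":0,"hand":0.85},{"translation":[0,0,-0.4],"twist":0,"hand":0.85},{"translation":[0,0,-0.4],"twist":0,"hand":0.85}])

```text
time: 21.4
tool_pos: [0.5126, -0.3275, 0.1508]
tool_rot: [-0.001, 0.674, 0.739, -0.0]
contact_force: [0.2, -0.2, -0.1]
gripper_width: 0.851
grasp_force: 0.0
```

```bash
python3 -c "
from h import *
go(.480,.285,.16,1.70)
for n in('side','top'):
  grab_frame(n)
  for r in recognise(n,'head0_mid'):print(n,r['point'],r['score'])
"
```

```text
twist -0.38 trans [ 6.116  0.466 -0.092] tcp [ 0.5126 -0.3275  0.1508] yaw 1.662 w 0.851 gf 0.0 F [ 0.2371 -0.1802 -0.0672] t 21.4
side [0.5104, -0.3382, 0.0941] 0.67
top [0.5118, -0.3215, 0.0921] 0.96
```

apply_moves(targets=[{"translation":[0,0,-0.15],"twist":-0.38,"hand":1},{"translation":[0.4,0.03,0],"twist":0,"hand":1},{"translation":[0.45,0.03,0],"twist":0,"hand":1},{"translation":[0.45,0.03,0],"twist":0,"hand":1},{"translation":[0.45,0.03,0],"twist":0,"hand":1},{"translation":[0.45,0.03,0],"twist":0,"hand":1},{"translation":[0.45,0.04,0],"twist":0,"hand":1},{"translation":[0.45,0.04,0],"twist":0,"hand":1}])

```text
time: 22.4
tool_pos: [0.4947, -0.0158, 0.1638]
tool_rot: [-0.002, 0.66, 0.751, -0.001]
contact_force: [0.6, -0.4, -0.8]
gripper_width: 0.996
grasp_force: 0.0
```

apply_moves(targets=[{"translation":[0.45,0.04,0],"twist":0,"hand":1},{"translation":[0.45,0.04,0],"twist":0,"hand":1},{"translation":[0.45,0.04,0],"twist":0,"hand":1},{"translation":[0.45,0.04,0],"twist":0,"hand":1},{"translation":[0.45,0.04,0],"twist":0,"hand":1},{"translation":[0.45,0.04,0],"twist":0,"hand":1},{"translation":[0.32,0,0],"twist":0,"hand":1},{"translation":[0,0,0],"twist":0,"hand":1}])

```text
time: 23.2
tool_pos: [0.4792, 0.2875, 0.1636]
tool_rot: [-0.001, 0.658, 0.753, -0.002]
contact_force: [-0.6, 0.1, 1.1]
gripper_width: 1.001
grasp_force: 0.0
```

```bash
python3 -c "
from h import *
grab_frame('side');grab_frame('side')
go(.480,.285,.0635,1.70)
"
```

```text
twist 0.01 trans [ 0.003 -0.     1.004] tcp [0.4801 0.2847 0.1639] yaw 1.701 w 1.001 gf 0.0 F [ 1.3848 -0.5203 -0.3047] t 23.3
```

apply_moves(targets=[{"translation":[0,0,0.3],"twist":0,"hand":1},{"translation":[0,0,0.3],"twist":0,"hand":1},{"translation":[0,0,0.2],"twist":0,"hand":1},{"translation":[0,0,0.16],"twist":0,"hand":1},{"translation":[0,0,0],"twist":0,"hand":1},{"translation":[0,0,0],"twist":0,"hand":1}])

```text
time: 23.9
tool_pos: [0.4816, 0.2842, 0.0702]
tool_rot: [0.0, 0.66, 0.751, -0.0]
contact_force: [0.2, 0.3, 0.2]
gripper_width: 0.997
grasp_force: 0.0
```

apply_moves(targets=[{"translation":[0,0,0],"twist":0,"hand":0.85},{"translation":[0,0,0],"twist":0,"hand":0.75},{"translation":[0,0,0],"twist":0,"hand":0.68},{"translation":[0,0,0],"twist":0,"hand":0.6},{"translation":[0,0,0],"twist":0,"hand":0.5},{"translation":[0,0,0],"twist":0,"hand":0.4},{"translation":[0,0,0],"twist":0,"hand":0.4},{"translation":[0,0,0],"twist":0,"hand":0.4}])

```text
time: 24.7
tool_pos: [0.4821, 0.2854, 0.073]
tool_rot: [0.0, 0.66, 0.751, 0.001]
contact_force: [-5.4, -0.9, 11.1]
gripper_width: 0.525
grasp_force: 61.7
```

apply_moves(targets=[{"translation":[0,0,-0.08],"twist":0,"hand":0.4},{"translation":[0,0,-0.08],"twist":0,"hand":0.4},{"translation":[0,0,0],"twist":0,"hand":0.4}])

```text
time: 25.0
tool_pos: [0.4823, 0.2853, 0.0875]
tool_rot: [0.001, 0.66, 0.751, 0.001]
contact_force: [-0.6, 0.1, -1.4]
gripper_width: 0.534
grasp_force: 62.0
```

apply_moves(targets=[{"translation":[0,0,-0.15],"twist":0,"hand":0.4},{"translation":[0,0,-0.15],"twist":0,"hand":0.4},{"translation":[0,0,-0.3],"twist":0,"hand":0.4},{"translation":[0,0,-0.3],"twist":0,"hand":0.4},{"translation":[0,0,0],"twist":0.4,"hand":0.4},{"translation":[0,0,0],"twist":0,"hand":0.4},{"translation":[0,0,0],"twist":0,"hand":0.4}])

```text
time: 25.7
tool_pos: [0.4811, 0.2847, 0.1763]
tool_rot: [-0.0, 0.675, 0.738, -0.0]
contact_force: [0.3, 0.7, -1.8]
gripper_width: 0.528
grasp_force: 62.0
```

```bash
python3 -c "
from h import *
for n in('side','top'):
  grab_frame(n)
  for r in recognise(n,'head0_mid'):print(n,r['point'],r['score'])
go(.5056,-.2485,.057,1.662)
"
```

```text
side [0.5101, -0.3383, 0.094] 0.93
top [0.5162, -0.3194, 0.0927] 0.69
twist -0.02 trans [-5.331 -0.238  1.182] tcp [0.4808 0.2846 0.1752] yaw 1.66 w 0.528 gf 62.0 F [-0.159   0.4641 -0.5871] t 25.9
```

apply_moves(targets=[{"translation":[-0.3,-0.02,0],"twist":0,"hand":0.4},{"translation":[-0.45,-0.02,0],"twist":0,"hand":0.4},{"translation":[-0.45,-0.02,0],"twist":0,"hand":0.4},{"translation":[-0.45,-0.02,0],"twist":0,"hand":0.4},{"translation":[-0.45,-0.02,0],"twist":0,"hand":0.4},{"translation":[-0.45,-0.02,0],"twist":0,"hand":0.4},{"translation":[-0.45,-0.02,0],"twist":0,"hand":0.4},{"translation":[-0.45,-0.02,0],"twist":0,"hand":0.4}])

```text
time: 26.7
tool_pos: [0.4955, -0.062, 0.1758]
tool_rot: [-0.0, 0.675, 0.738, -0.0]
contact_force: [-0.1, 0.7, -1.7]
gripper_width: 0.531
grasp_force: 62.0
```

apply_moves(targets=[{"translation":[-0.45,-0.02,0],"twist":0,"hand":0.4},{"translation":[-0.45,-0.02,0],"twist":0,"hand":0.4},{"translation":[-0.45,-0.02,0],"twist":0,"hand":0.4},{"translation":[-0.45,-0.02,0],"twist":0,"hand":0.4},{"translation":[-0.08,0,0.3],"twist":0,"hand":0.4},{"translation":[0,0,0.3],"twist":0,"hand":0.4},{"translation":[0,0,0],"twist":0,"hand":0.4},{"translation":[0,0,0],"twist":0,"hand":0.4}])

```text
time: 27.5
tool_pos: [0.5042, -0.2477, 0.1155]
tool_rot: [-0.001, 0.675, 0.738, -0.0]
contact_force: [0.3, -0.3, -0.2]
gripper_width: 0.531
grasp_force: 62.0
```

```bash
python3 -c "
from h import *
for n in('side','top'):
  grab_frame(n)
  for r in recognise(n,'head0_mid'):print(n,r['point'],r['score'])
go(.5056,-.2485,.057,1.662)
"
```

```text
side [0.5118, -0.338, 0.0972] 0.61
top [0.6605, 0.1193, 0.0074] 0.66
twist -0.01 trans [ 0.001 -0.004  0.614] tcp [ 0.506  -0.2485  0.1184] yaw 1.661 w 0.529 gf 62.0 F [ 0.1327  0.2258 -0.2814] t 27.7
```

apply_moves(targets=[{"translation":[0,0,0.2],"twist":0,"hand":0.4},{"translation":[0,0,0.2],"twist":0,"hand":0.4},{"translation":[0,0,0.15],"twist":0,"hand":0.4},{"translation":[0,0,0.04],"twist":0,"hand":0.4},{"translation":[0,0,0],"twist":0,"hand":0.4},{"translation":[0,0,0],"twist":0,"hand":0.4},{"translation":[0,0,0],"twist":0,"hand":0.4}])

```text
time: 28.4
tool_pos: [0.5056, -0.2487, 0.0585]
tool_rot: [0.001, 0.675, 0.738, 0.0]
contact_force: [0.6, -0.6, 0.2]
gripper_width: 0.53
grasp_force: 62.0
```

```bash
python3 -c "
from h import *
for n in('side','top'):
  grab_frame(n)
  for r in recognise(n,'head0_mid'):print(n,r['point'],r['score'])
go(.5056,-.2485,.055,1.662)
"
```

```text
top [0.6073, -0.1993, 0.0555] 0.71
twist -0.02 trans [-0.001  0.005  0.027] tcp [ 0.5051 -0.2484  0.0577] yaw 1.66 w 0.529 gf 62.0 F [ 0.2944 -0.652  -1.4868] t 28.6
```

apply_moves(targets=[{"translation":[0,0,0.03],"twist":0,"hand":0.4},{"translation":[0,0,0],"twist":0,"hand":0.4},{"translation":[0,0,0],"twist":0,"hand":0.4}])

```text
time: 28.9
tool_pos: [0.5053, -0.2486, 0.0551]
tool_rot: [0.001, 0.675, 0.738, 0.0]
contact_force: [-0.6, 0.7, 4.8]
gripper_width: 0.533
grasp_force: 63.2
```

apply_moves(targets=[{"translation":[0,0,0.02],"twist":0,"hand":0.4},{"translation":[0,0,0],"twist":0,"hand":0.4},{"translation":[0,0,0],"twist":0,"hand":0.4}])

```text
time: 29.2
tool_pos: [0.5054, -0.2487, 0.0549]
tool_rot: [0.0, 0.675, 0.738, -0.0]
contact_force: [-4.4, 3.3, 14.5]
gripper_width: 0.532
grasp_force: 65.2
```

apply_moves(targets=[{"translation":[0,0,-0.03],"twist":0,"hand":0.4},{"translation":[0,0,0],"twist":0,"hand":0.7},{"translation":[0,0,0],"twist":0,"hand":0.85},{"translation":[0,0,0],"twist":0,"hand":0.85},{"translation":[0,0,0],"twist":0,"hand":0.85},{"translation":[0,0,-0.2],"twist":0,"hand":0.85},{"translation":[0,0,-0.45],"twist":0,"hand":0.85},{"translation":[0,0,-0.45],"twist":0,"hand":0.85}])

```text
time: 30.0
tool_pos: [0.5037, -0.2475, 0.1648]
tool_rot: [-0.002, 0.675, 0.738, -0.0]
contact_force: [1.6, -0.4, 0.4]
gripper_width: 0.849
grasp_force: 0.0
```

```bash
python3 -c "
from h import *
for n in('side','top'):
  grab_frame(n)
  for r in recognise(n,'head0_mid'):print(n,r['point'],r['score'])
go(.4745,.356,.17,1.67)
"
```

```text
side [0.5096, -0.3362, 0.0939] 0.78
top [0.7652, -0.002, 0.1046] 0.71
twist -0.1 trans [ 6.049  0.289 -0.031] tcp [ 0.5056 -0.2488  0.1669] yaw 1.66 w 0.853 gf 0.0 F [ 0.6879 -0.1111 -0.777 ] t 30.2
```

apply_moves(targets=[{"translation":[0.4,0.02,0],"twist":-0.1,"hand":1},{"translation":[0.45,0.02,0],"twist":0,"hand":1},{"translation":[0.45,0.02,0],"twist":0,"hand":1},{"translation":[0.45,0.02,0],"twist":0,"hand":1},{"translation":[0.45,0.02,0],"twist":0,"hand":1},{"translation":[0.45,0.02,0],"twist":0,"hand":1},{"translation":[0.45,0.02,0],"twist":0,"hand":1},{"translation":[0.45,0.02,0],"twist":0,"hand":1}])

```text
time: 31.0
tool_pos: [0.4843, 0.1083, 0.1628]
tool_rot: [-0.001, 0.671, 0.741, -0.001]
contact_force: [0.9, -0.1, -0.1]
gripper_width: 0.997
grasp_force: 0.0
```

apply_moves(targets=[{"translation":[0.45,0.02,0],"twist":0,"hand":1},{"translation":[0.45,0.02,0],"twist":0,"hand":1},{"translation":[0.45,0.02,0],"twist":0,"hand":1},{"translation":[0.45,0.03,0],"twist":0,"hand":1},{"translation":[0.45,0.03,0],"twist":0,"hand":1},{"translation":[0.25,0.01,0],"twist":0,"hand":1},{"translation":[0,0,0],"twist":0,"hand":1},{"translation":[0,0,0],"twist":0,"hand":1}])

```text
time: 31.8
tool_pos: [0.4731, 0.3563, 0.1628]
tool_rot: [-0.0, 0.671, 0.742, -0.002]
contact_force: [-0.5, 0.2, 0.3]
gripper_width: 1.0
grasp_force: 0.0
```

```bash
python3 -c "
from h import *
for n in('side','top'):
  im=shot(n,n+'20.png')
  for q in('head0_mid','cup_mid','head1_mid'):
    for r in recognise(n,q):print(n,q,r['point'],r['score'])
go(.4745,.356,.07,1.67)
# cap corners of white heads on mat in the top view
im=cv2.imread('pics/top20.png');g=im.min(2)
print('bg',g[240,400],g[205,400])
m=(g>90).astype(np.uint8); roi=np.zeros_like(m); roi[222:262,298:424]=1
print(''.join('\n'+''.join('%4d'%x for x in r) for r in g[226:254,330:385:2]))
"
```

```text
side head0_mid [0.635, -0.3596, 0.1055] 0.75
side head0_mid [0.7592, -0.0189, 0.0786] 0.73
side head0_mid [0.5134, -0.3387, 0.0973] 0.57
side cup_mid [0.678, 0.1115, 0.0362] 0.68
side cup_mid [0.4739, 0.3375, 0.1014] 0.29
side head1_mid [0.7123, 0.2184, 0.0119] 0.56
side head1_mid [0.4807, 0.1478, 0.0433] 0.43
top head0_mid [0.5149, -0.3178, 0.0929] 0.66
top cup_mid [0.6823, 0.1197, 0.0164] 0.96
twist -0.01 trans [-0.001  0.     0.952] tcp [0.4745 0.3561 0.1652] yaw 1.669 w 0.996 gf 0.0 F [-0.6494 -1.4849 -0.1721] t 32.2
bg 133 124

 131 129 129 129 126 123 120 119 117 117 111 104  97  91  87  84  84  78  68  64  59  50  47  43  38  34  44  49
 120 120 119 116 108 101  97  94  89  84  79  71  64  59  57  55  56  56  62  63  63  37  35  24  20  31  46  57
  93  89  89  83  75  69  62  58  53  49  45  38  54  66  68  66  72  80  89  98  95  52  35  19  16  34  49  59
  56  50  52  49  39  37  38  31  27  26  34  38  77 102 104 104 109 114 120 124 118  61  37  21  17  34  49  58
  26  26  36  24  21  19  33  23  17  18  40  49  96 125 128 129 130 132 133 134 127  68  40  20  10  35  49 
[... 1902 characters left out ...]
30  37  22  15  24  29
  23  15  20  38  24  16  19  37  23  13  21  35  35  40  49  69  83  80  77  61  27  21  20  34  23  12  18  31
  22  14  19  38  25  17  17  36  26  14  18  35  22  15  22  56  74  72  69  55  24  17  20  32  20  10  25  29
  21  14  19  36  23  13  19  34  24  14  17  35  24  10  14  40  53  53  52  45  24  19  26  34  33  32  45  53
  25  13  19  37  25  17  12  35  25  13  17  32  26  17  20  32  37  40  46  44  37  51  63  66  68  69  81  89
  24  11  18  35  26  19  19  32  27  30  30  36  36  44  52  64  67  70  76  75  71  88 101 102 104 105 112 115
  27  26  29  39  36  40  42  47  54  64  68  68  70  81  91 101 103 105 108 107 106 114 121 122 122 123 124 125
```

apply_moves(targets=[{"translation":[0,0,0.3],"twist":0,"hand":1},{"translation":[0,0,0.3],"twist":0,"hand":1},{"translation":[0,0,0.2],"twist":0,"hand":1},{"translation":[0,0,0.15],"twist":0,"hand":1},{"translation":[0,0,0],"twist":0,"hand":1},{"translation":[0,0,0],"twist":0,"hand":1}])

```text
time: 32.8
tool_pos: [0.4746, 0.3568, 0.0707]
tool_rot: [0.0, 0.671, 0.741, 0.0]
contact_force: [0.7, 0.2, 0.2]
gripper_width: 1.001
grasp_force: 0.0
```

apply_moves(targets=[{"translation":[0,0,0],"twist":0,"hand":0.85},{"translation":[0,0,0],"twist":0,"hand":0.75},{"translation":[0,0,0],"twist":0,"hand":0.68},{"translation":[0,0,0],"twist":0,"hand":0.6},{"translation":[0,0,0],"twist":0,"hand":0.5},{"translation":[0,0,0],"twist":0,"hand":0.4},{"translation":[0,0,0],"twist":0,"hand":0.4},{"translation":[0,0,0],"twist":0,"hand":0.4}])

```text
time: 33.6
tool_pos: [0.4759, 0.3575, 0.0734]
tool_rot: [0.001, 0.671, 0.741, 0.002]
contact_force: [-1.5, -1.4, 10.5]
gripper_width: 0.531
grasp_force: 62.3
```

apply_moves(targets=[{"translation":[0,0,-0.08],"twist":0,"hand":0.4},{"translation":[0,0,-0.08],"twist":0,"hand":0.4},{"translation":[0,0,0],"twist":0,"hand":0.4}])

```text
time: 33.9
tool_pos: [0.4747, 0.3571, 0.0873]
tool_rot: [0.0, 0.671, 0.741, 0.001]
contact_force: [0.1, -0.4, -1.1]
gripper_width: 0.526
grasp_force: 61.8
```

apply_moves(targets=[{"translation":[0,0,-0.15],"twist":0,"hand":0.4},{"translation":[0,0,-0.15],"twist":0,"hand":0.4},{"translation":[0,0,-0.3],"twist":0,"hand":0.4},{"translation":[0,0,-0.3],"twist":0,"hand":0.4},{"translation":[0,0,0],"twist":0.07,"hand":0.4},{"translation":[0,0,0],"twist":0,"hand":0.4},{"translation":[0,0,0],"twist":0,"hand":0.4}])

```text
time: 34.6
tool_pos: [0.4731, 0.3562, 0.1743]
tool_rot: [-0.001, 0.674, 0.739, -0.002]
contact_force: [-0.7, -0.8, -2.0]
gripper_width: 0.525
grasp_force: 63.5
```

```bash
python3 -c "
from h import *
grab_frame('side')
go(.498,-.169,.0574,1.662)
"
```

```text
twist 0.01 trans [-5.252 -0.229  1.165] tcp [0.473  0.3561 0.1739] yaw 1.663 w 0.528 gf 63.5 F [ 0.1598 -0.2857 -0.993 ] t 34.65
```

apply_moves(targets=[{"translation":[-0.3,-0.02,0],"twist":0,"hand":0.4},{"translation":[-0.45,-0.02,0],"twist":0,"hand":0.4},{"translation":[-0.45,-0.02,0],"twist":0,"hand":0.4},{"translation":[-0.45,-0.02,0],"twist":0,"hand":0.4},{"translation":[-0.45,-0.02,0],"twist":0,"hand":0.4},{"translation":[-0.45,-0.02,0],"twist":0,"hand":0.4},{"translation":[-0.45,-0.02,0],"twist":0,"hand":0.4},{"translation":[-0.45,-0.02,0],"twist":0,"hand":0.4}])

```text
time: 35.45
tool_pos: [0.4887, 0.0101, 0.1744]
tool_rot: [-0.001, 0.674, 0.739, -0.001]
contact_force: [0.8, 1.3, -0.9]
gripper_width: 0.53
grasp_force: 63.5
```

apply_moves(targets=[{"translation":[-0.45,-0.02,0],"twist":0,"hand":0.4},{"translation":[-0.45,-0.02,0],"twist":0,"hand":0.4},{"translation":[-0.45,-0.02,0],"twist":0,"hand":0.4},{"translation":[-0.45,-0.01,0],"twist":0,"hand":0.4},{"translation":[0,0,0.3],"twist":0,"hand":0.4},{"translation":[0,0,0.3],"twist":0,"hand":0.4},{"translation":[0,0,0],"twist":0,"hand":0.4},{"translation":[0,0,0],"twist":0,"hand":0.4}])

```text
time: 36.25
tool_pos: [0.4985, -0.1676, 0.1148]
tool_rot: [-0.002, 0.674, 0.739, -0.0]
contact_force: [0.4, 0.8, -0.8]
gripper_width: 0.524
grasp_force: 63.5
```

```bash
python3 -c "
from h import *
grab_frame('side');grab_frame('side')
go(.498,-.169,.0574,1.662)
"
```

```text
twist 0.01 trans [-0.006 -0.024  0.601] tcp [ 0.5003 -0.1682  0.1175] yaw 1.663 w 0.528 gf 63.5 F [ 0.0098 -0.5702 -0.6873] t 36.35
```

apply_moves(targets=[{"translation":[-0.01,-0.02,0.2],"twist":0,"hand":0.4},{"translation":[0,0,0.2],"twist":0,"hand":0.4},{"translation":[0,0,0.15],"twist":0,"hand":0.4},{"translation":[0,0,0.05],"twist":0,"hand":0.4},{"translation":[0,0,0],"twist":0,"hand":0.4},{"translation":[0,0,0],"twist":0,"hand":0.4},{"translation":[0,0,0],"twist":0,"hand":0.4}])

```text
time: 37.05
tool_pos: [0.4984, -0.1697, 0.0572]
tool_rot: [0.001, 0.674, 0.739, 0.0]
contact_force: [0.7, 0.9, -1.3]
gripper_width: 0.531
grasp_force: 64.1
```

apply_moves(targets=[{"translation":[0,0,0.03],"twist":0,"hand":0.4},{"translation":[0,0,0],"twist":0,"hand":0.4},{"translation":[0,0,0],"twist":0,"hand":0.4}])

```text
time: 37.35
tool_pos: [0.4987, -0.1699, 0.0554]
tool_rot: [0.001, 0.674, 0.739, 0.0]
contact_force: [-2.6, 1.4, 6.9]
gripper_width: 0.529
grasp_force: 66.1
```

apply_moves(targets=[{"translation":[0,0,-0.02],"twist":0,"hand":0.4},{"translation":[0,0,0],"twist":0,"hand":0.7},{"translation":[0,0,0],"twist":0,"hand":0.85},{"translation":[0,0,0],"twist":0,"hand":0.85},{"translation":[0,0,0],"twist":0,"hand":0.85},{"translation":[0,0,-0.2],"twist":0,"hand":0.85},{"translation":[0,0,-0.45],"twist":0,"hand":0.85},{"translation":[0,0,-0.45],"twist":0,"hand":0.85}])

```text
time: 38.15
tool_pos: [0.4966, -0.1688, 0.165]
tool_rot: [-0.002, 0.674, 0.739, -0.0]
contact_force: [1.3, -0.0, -0.1]
gripper_width: 0.849
grasp_force: 0.0
```

apply_moves(targets=[{"translation":[0,-0.45,0],"twist":0,"hand":0.5},{"translation":[0,-0.45,0],"twist":0,"hand":0},{"translation":[0.45,0,0],"twist":0,"hand":0},{"translation":[0.45,0,0],"twist":0,"hand":0},{"translation":[0.45,0,0],"twist":0,"hand":0},{"translation":[0.45,0,0],"twist":0,"hand":0},{"translation":[0,0,0],"twist":0,"hand":0}])

```text
time: 38.85
tool_pos: [0.3908, 0.0056, 0.165]
tool_rot: [-0.0, 0.671, 0.741, 0.001]
contact_force: [0.5, -0.9, 0.4]
gripper_width: 0.001
grasp_force: 0.0
```

```bash
python3 -c "
from h import *
for n in('side','top'):
  im=shot(n,n+'30.png')
  for q in('head0_mid','cup_mid','timer_top','basket_top','timer_button'):
    for r in recognise(n,q):print(n,q,r['point'],round(r['score'],2))
g=cv2.imread('pics/top30.png').min(2)
c0=np.array([.5066,-.2495]);ex=np.array([.99586,.0909]);ey=np.array([-.0909,.99586])
for s in(-.08,0,.08):
  u,v=proj('top',np.r_[c0+ey*s,.094])[0].astype(int)
  roi=g[v-14:v+14,u-14:u+14]; m=(roi>80).astype(np.uint8)
  k,l,st,ce=cv2.connectedComponentsWithStats(m,connectivity=4); i=l[14,10] if l[14,10] else l[14,18]
  print('slot',s,u,v)
  yy,xx=np.nonzero(l==i); r=cv2.minAreaRect(back('top',np.c_[xx+u-14,yy+v-14],.094)[:,:2].astype(np.float32))
  d=np.array(r[0])-c0; print(r, 'row x,y',d@ex,d@ey)
  # cap body by row/col medians
  print('\n'.join(''.join('%4d'%x for x in q) for q in roi[::2,::2]))
go(.6215,-.1201,.13,1.662)
"
```

```text
side head0_mid [0.512, -0.3355, 0.0938] 0.67
side cup_mid [0.7153, 0.218, 0.0126] 0.69
side cup_mid [0.681, 0.111, 0.034] 0.59
side timer_top [0.5476, -0.3029, 0.0403] 0.38
side basket_top [0.6271, -0.2526, 0.1112] 0.82
side timer_button [0.6203, -0.1251, 0.088] 0.43
top head0_mid [0.5167, -0.3177, 0.0946] 0.76
top cup_mid [0.6865, 0.1147, 0.0176] 0.66
top timer_top [0.6144, -0.1219, 0.0696] 0.91
top basket_top [0.6292, -0.236, 0.1138] 0.6
top timer_button [0.6219, -0.119, 0.0854] 0.63
slot -0.08 395 236
((0.5172914266586304, -0.32746604084968567), (0.04862019792199135, 0.04681362584233284), 5.674941062927246) row x,y 0.003560051039027164 -0.07861511212383747
 120 120 120 120 119 117 113 113 110 110 108 103  97  86
  87  82  82  81  80  72  64  65  63  62  66  50  40  29
  38  45  59  96 102 100 105 106 109 115 117  85  43  26
  44  51  79 124 132 131 130 132 130 132 129 100  46  29
  41  51  70 123 134 129 115 105 115 129 130 105  45  31
  44  50  65 119 131 116  84  79 109 128 130 111  51  31
  43  48  62 116 131 106  75  79 119 130 131 119  60  37
  39  50  60 110 133 111  75  66 
[... 1735 characters left out ...]
7
  24  39  71 126 139 134 118 110 116 129 136 113  56  29
  21  36  63 122 136 119  86  93 115 118 133 121  63  33
  22  40  63 120 135 109  79 115 133 122 130 123  62  35
  11  37  63 115 135 111  76  92 111 108 130 124  64  37
  17  33  56 108 137 129 102  86  92 116 133 129  74  46
  16  32  49 100 136 138 131 125 126 134 135 129  84  43
  18  33  50  94 132 132 131 131 130 126 121 114  76  40
  15  28  44  67  88  89  93  95  94  82  60  47  34  34
  17  30  26  20  16  37  69  73  71  64  35  16  15  35
  15  37  28  11  13  19  34  33  37  41  37  39  43  46
twist -0.0 trans [-1.417  2.18   0.35 ] tcp [0.3915 0.0011 0.165 ] yaw 1.662 w -0.001 gf 0.0 F [ 0.4905  0.1414 -0.4597] t 39.45
```

All three heads stand within 4 mm of the row line, squared and 80 mm apart. Next are the cup check and the timer.

apply_moves(targets=[{"translation":[-0.24,0.36,0],"twist":0,"hand":0},{"translation":[-0.24,0.36,0],"twist":0,"hand":0},{"translation":[-0.24,0.36,0],"twist":0,"hand":0},{"translation":[-0.24,0.36,0],"twist":0,"hand":0},{"translation":[-0.24,0.36,0],"twist":0,"hand":0},{"translation":[-0.23,0.38,0],"twist":0,"hand":0},{"translation":[0,0,0.3],"twist":0,"hand":0},{"translation":[0,0,0],"twist":0,"hand":0}])

```text
time: 40.25
tool_pos: [0.6196, -0.1207, 0.1301]
tool_rot: [-0.004, 0.674, 0.739, -0.002]
contact_force: [-1.1, -0.2, -1.5]
gripper_width: -0.001
grasp_force: 0.0
```

```bash
python3 -c "
from h import *
im=shot('top','top31.png'); shot('side','side31.png')
for n in('top','side'):
 for r in regions_of(n,'cup_mid'):
  v,u=np.nonzero(r['pixels']); print(n,round(r['score'],2),len(u),u.mean(),v.mean(),u.min(),u.max(),v.min(),v.max())
a=np.linspace(0,6.28,60);C=np.c_[.0+.028*np.cos(a),.028*np.sin(a)]
for n in('top','side'):
  P=np.vstack([proj(n,np.c_[C+[.6745,.1195],np.full(60,z)]) for z in(.003,.053)]); print(n,'pred cup',P.min(0),P.max(0))
g=cv2.imread('pics/top31.png')
print('\n'.join(''.join('%4d'%x for x in q) for q in g[156:200:1,200:244:2,0]))
go(.621,-.121,.10,1.662)
"
```

```text
top 0.91 473 221.90486257928117 171.43340380549682 211 232 151 185
side 0.66 479 253.32985386221296 180.76409185803757 243 266 168 194
top pred cup [209.8066 163.6703] [232.0544 187.5385]
side pred cup [242.6039 168.7577] [262.681  195.1891]
 128 128 129 127 128 129 130 129 127 127 128 133 138 131 123 125 126 126 127 127 127 129
 128 129 130 129 129 128 128 129 129 128 129 135 139 124 119 127 126 126 127 127 127 128
 129 128 129 127 129 129 128 128 127 127 127 134 137 119 115 126 125 126 126 127 126 127
 128 128 127 127 129 128 129 128 124 120 124 135 136 115 116 124 126 126 126 124 125 125
 130 127 126 128 128 127 128 123 115 100 113 134 136 107 110 122 124 123 124 125 124 126
 126 128 128 126 127 126 122 109  94  78 102 133 134  94  95 110 122 123 124 123 122 123
 127 128 128 128 127 123 109  86  71  74 109 136 130  84  72  90 112 120 121 123 124 123
 128 128 128 127 125 114  86  71  73  88 115 129 124  80  58  66  96 114 122 124 124 123
 128 127 128 127 121  96  69  78  88  86  95 101 107  86  60  54  74 106 122 123 124 125
 129 127 127 127 110  73  66  88  87  66  65  66  81  87 
[... 2488 characters left out ...]
 62  73  97 122 128 129 129 131 130
 127 127 128 127 127 126 119 103  88  70  60  60  70  85 102 116 128 128 130 129 131 130
 130 128 128 127 129 127 124 120 110 101  83  85 101 110 121 124 128 128 131 129 129 130
 130 130 130 128 129 128 126 125 124 119 110 112 120 122 126 129 127 129 128 129 130 129
 129 129 132 128 128 126 128 128 128 125 122 123 126 126 127 128 127 128 130 129 129 129
 129 130 129 129 128 129 127 127 128 127 126 126 125 127 127 127 128 127 128 129 128 130
 130 130 130 130 128 128 127 126 128 128 126 129 129 128 128 128 128 128 130 130 129 132
twist 0.01 trans [-0.004 -0.006  0.362] tcp [ 0.6216 -0.1206  0.1362] yaw 1.663 w 0.002 gf 0.0 F [-0.6504 -0.1835 -0.284 ] t 40.45
```

The cup sits about 6 mm from the coaster's centre, which is within tolerance. I'm descending on the timer button.

apply_moves(targets=[{"translation":[0,0,0.15],"twist":0,"hand":0},{"translation":[0,0,0.15],"twist":0,"hand":0},{"translation":[0,0,0],"twist":0,"hand":0},{"translation":[0,0,0],"twist":0,"hand":0}])

```text
time: 40.85
tool_pos: [0.6208, -0.1204, 0.1039]
tool_rot: [-0.001, 0.674, 0.739, -0.0]
contact_force: [0.0, 0.2, 0.4]
gripper_width: -0.003
grasp_force: 0.0
```

apply_moves(targets=[{"translation":[0,0,0.07],"twist":0,"hand":0},{"translation":[0,0,0.07],"twist":0,"hand":0},{"translation":[0,0,0],"twist":0,"hand":0},{"translation":[0,0,0],"twist":0,"hand":0}])

```text
time: 41.25
tool_pos: [0.6215, -0.1207, 0.0907]
tool_rot: [-0.0, 0.674, 0.739, -0.0]
contact_force: [0.6, -0.4, -0.3]
gripper_width: -0.005
grasp_force: 0.0
```

apply_moves(targets=[{"translation":[0,0,0.04],"twist":0,"hand":0},{"translation":[0,0,0.03],"twist":0,"hand":0},{"translation":[0,0,0],"twist":0,"hand":0}])

```text
time: 41.55
tool_pos: [0.6213, -0.1206, 0.0835]
tool_rot: [-0.0, 0.674, 0.739, -0.0]
contact_force: [0.0, 0.4, -0.4]
gripper_width: 0.001
grasp_force: 0.0
```

apply_moves(targets=[{"translation":[0,0,0.04],"twist":0,"hand":0},{"translation":[0,0,0],"twist":0,"hand":0},{"translation":[0,0,0],"twist":0,"hand":0}])

```text
time: 41.85
tool_pos: [0.6216, -0.1207, 0.0799]
tool_rot: [-0.0, 0.674, 0.739, -0.0]
contact_force: [-0.6, 0.9, 0.2]
gripper_width: 0.003
grasp_force: 0.0
```

apply_moves(targets=[{"translation":[0,0,0.03],"twist":0,"hand":0},{"translation":[0,0,0],"twist":0,"hand":0},{"translation":[0,0,0],"twist":0,"hand":0}])

```text
time: 42.15
tool_pos: [0.6216, -0.1207, 0.0769]
tool_rot: [-0.0, 0.674, 0.739, -0.0]
contact_force: [-0.4, -0.3, 0.0]
gripper_width: 0.002
grasp_force: 0.0
```

apply_moves(targets=[{"translation":[0,0,0.03],"twist":0,"hand":0},{"translation":[0,0,0],"twist":0,"hand":0},{"translation":[0,0,0],"twist":0,"hand":0}])

```text
time: 42.45
tool_pos: [0.6216, -0.1207, 0.0739]
tool_rot: [-0.0, 0.674, 0.739, -0.0]
contact_force: [0.0, -0.2, 0.1]
gripper_width: -0.003
grasp_force: 0.0
```

apply_moves(targets=[{"translation":[0,0,0.03],"twist":0,"hand":0},{"translation":[0,0,0],"twist":0,"hand":0},{"translation":[0,0,0],"twist":0,"hand":0}])

```text
time: 42.75
tool_pos: [0.622, -0.1208, 0.0715]
tool_rot: [0.0, 0.674, 0.739, 0.0]
contact_force: [-0.6, 0.3, 2.1]
gripper_width: 0.003
grasp_force: 1.0
```

apply_moves(targets=[{"translation":[0,0,0.02],"twist":0,"hand":0},{"translation":[0,0,0],"twist":0,"hand":0},{"translation":[0,0,0],"twist":0,"hand":0}])

```text
time: 43.05
tool_pos: [0.6221, -0.1209, 0.0695]
tool_rot: [0.0, 0.674, 0.739, 0.0]
contact_force: [0.3, -0.2, 3.0]
gripper_width: -0.001
grasp_force: 1.6
```

apply_moves(targets=[{"translation":[0,0,0.02],"twist":0,"hand":0},{"translation":[0,0,0.02],"twist":0,"hand":0},{"translation":[0,0,0],"twist":0,"hand":0},{"translation":[0,0,0],"twist":0,"hand":0}])

```text
time: 43.45
tool_pos: [0.6221, -0.1209, 0.0667]
tool_rot: [0.0, 0.674, 0.739, 0.0]
contact_force: [-2.8, 1.1, 10.2]
gripper_width: 0.0
grasp_force: 5.1
```

Force is 10 N and the tool has hit a hard stop, so the button is fully down. I'm retreating upward and away.

apply_moves(targets=[{"translation":[0,0,-0.1],"twist":0,"hand":0},{"translation":[0,0,-0.4],"twist":0,"hand":0},{"translation":[0,0,-0.45],"twist":0,"hand":0},{"translation":[0,-0.4,-0.2],"twist":0,"hand":0},{"translation":[0.2,-0.4,0],"twist":0,"hand":0},{"translation":[0.2,-0.4,0],"twist":0,"hand":0},{"translation":[0.2,-0.4,0],"twist":0,"hand":0},{"translation":[0,0,0],"twist":0,"hand":0}])

```text
time: 44.25
tool_pos: [0.4514, -0.0734, 0.1771]
tool_rot: [-0.002, 0.674, 0.739, -0.001]
contact_force: [0.6, 0.1, 0.6]
gripper_width: 0.001
grasp_force: 0.0
```

apply_moves(targets=[{"translation":[0,0,0],"twist":0,"hand":0},{"translation":[0,0,0],"twist":0,"hand":0},{"translation":[0,0,0],"twist":0,"hand":0}])

```text
time: 44.55
tool_pos: [0.4579, -0.0762, 0.1804]
tool_rot: [0.0, 0.674, 0.739, 0.0]
contact_force: [0.9, 0.6, 0.6]
gripper_width: 0.001
grasp_force: 0.0
```

```bash
python3 -c "
from h import *
shot('top','top40.png')
for r in regions_of('top','cup_mid')[:2]:
  v,u=np.nonzero(r['pixels']); print(round(r['score'],2),len(u),u.min(),u.max(),v.min(),v.max())
a=cv2.imread('pics/top40.png').astype(int);b=cv2.imread('pics/top30.png').astype(int)
d=np.abs(a-b).max(2); print('mat',(d[222:262,298:424]>25).sum(),'coaster',(d[150:200,200:245]>25).sum())
go(.4,0,.2,1.662)
"
```

```text
0.7 469 203 225 167 201
mat 1569 coaster 601
twist 0.01 trans [ 0.81  -0.505 -0.198] tcp [ 0.4577 -0.0761  0.1802] yaw 1.663 w -0.004 gf 0.0 F [ 0.0474 -0.3718  0.0013] t 44.65
```

The cup has been knocked about 40 mm off since my last look. I'm measuring it again so I can put it back.

```bash
python3 -c "
from h import *
g=cv2.imread('pics/top40.png')
print('\n'.join(''.join('%4d'%x for x in q) for q in g[162:206:1,194:240:2,0]))
shot('side','side40.png')
for n in('top','side'):
  print([(r['point'],round(r['score'],2)) for r in recognise(n,'cup_mid')])
for r in regions_of('side','cup_mid')[:2]:
  v,u=np.nonzero(r['pixels']); print(round(r['score'],2),len(u),u.min(),u.max(),v.min(),v.max())
print(back('top',[[221.9,173],[214.4,189]],.03))
"
```

```text
98 107 117 117 118 117 116 116 112  99  77  61  51  51  51  48  54  67  81 103 112 113 112
 100 114 120 118 118 118 116 115 105  80  58  47  44  49  48  47  47  52  61  89 106 113 112
 106 117 117 117 117 116 115 109  87  59  49  45  43  48  48  46  47  45  47  67  96 112 114
 113 117 117 118 116 117 117 103  68  49  47  49  47  49  47  47  46  46  44  52  81 107 115
 116 117 117 117 116 117 114  89  54  45  52  69  65  50  46  45  47  46  45  45  60 100 116
 117 116 115 117 117 117 108  75  48  45  62  98  95  65  43  46  45  47  46  44  47  90 114
 117 118 118 118 118 116  99  62  49  46  72 115 113  80  42  46  46  45  49  41  46  76 108
 117 117 116 117 118 113  88  56  45  46  79 122 122  84  43  44  43  45  46  43  47  65  99
 118 117 117 117 118 110  75  50  46  47  89 124 125  82  44  43  43  43  44  45  47  53  92
 118 118 117 117 117 105  62  46  44  49  92 125 122  77  46  46  47  43  44  45  45  50  85
 118 116 118 117 117  98  53  45  47  52  98 128 121  72  47  47  52  46  46  44  46  49  78
 119 119 118 119 118  92  48  45  47  52 102 127 116  65  48  47  48  48  46  4
[... 2467 characters left out ...]
7  71  68  61  53  70 103 117 119 118 120 119 120 120 119
 119 119 120 117 119 118 107  76  61  60  55  51  66  95 112 118 119 119 119 120 120 119 120
 119 117 118 119 119 119 116  93  77  73  70  72  88 110 117 117 118 118 119 119 119 119 118
 118 118 119 118 117 118 116 107  98  96  96  98 103 114 116 116 116 116 117 118 118 117 118
 118 118 117 117 117 116 115 114 112 109 111 110 112 115 115 115 115 117 116 116 115 116 115
 116 116 116 117 118 118 117 114 116 116 115 114 113 115 114 114 117 114 114 114 116 116 114
[([0.6392, 0.1324, 0.0154], 0.91)]
[([0.6377, 0.1246, 0.0353], 0.76), ([0.6323, -0.3591, 0.104], 0.32)]
0.71 431 227 257 171 196
[[0.6819 0.1176 0.03  ]
 [0.6375 0.1365 0.03  ]]
```

The cup is now at about (0.638, 0.136), upright with its handle still towards the back. I'm turning the hand and going back for it.

apply_moves(targets=[{"translation":[0,0,0],"twist":0.8,"hand":1},{"translation":[0,0,0],"twist":0.8,"hand":1},{"translation":[0,0,0],"twist":0.8,"hand":1},{"translation":[0,0,0],"twist":0.8,"hand":1},{"translation":[0,0,0],"twist":0.8,"hand":1},{"translation":[0,0,0],"twist":0.8,"hand":1},{"translation":[0,0,0],"twist":0.8,"hand":1},{"translation":[0,0,0],"twist":0.8,"hand":1}])

```text
time: 45.65
tool_pos: [0.457, -0.0757, 0.1801]
tool_rot: [-0.0, 0.873, 0.488, -0.0]
contact_force: [0.1, 0.2, 0.4]
gripper_width: 0.998
grasp_force: 0.0
```

apply_moves(targets=[{"translation":[0,0,0],"twist":0.8,"hand":1},{"translation":[0,0,0],"twist":0.8,"hand":1},{"translation":[0,0,0],"twist":0.8,"hand":1},{"translation":[0,0,0],"twist":0.8,"hand":1},{"translation":[0,0,0],"twist":0.8,"hand":1},{"translation":[0,0,0],"twist":0.8,"hand":1},{"translation":[0,0,0],"twist":0.8,"hand":1},{"translation":[0,0,0],"twist":0.8,"hand":1}])

```text
time: 46.45
tool_pos: [0.457, -0.0757, 0.1801]
tool_rot: [-0.0, 0.982, 0.189, -0.0]
contact_force: [-0.7, -0.3, -0.6]
gripper_width: 1.001
grasp_force: 0.0
```

apply_moves(targets=[{"translation":[0,0,0],"twist":0.8,"hand":1},{"translation":[0,0,0],"twist":0.8,"hand":1},{"translation":[0,0,0],"twist":0.8,"hand":1},{"translation":[0,0,0],"twist":0.4,"hand":1},{"translation":[0,0,0],"twist":0,"hand":1}])

```text
time: 46.95
tool_pos: [0.4569, -0.0757, 0.1801]
tool_rot: [-0.0, 0.999, 0.051, -0.0]
contact_force: [0.7, -0.3, 0.2]
gripper_width: 1.001
grasp_force: 0.0
```

```bash
python3 -c "
from h import *
grab_frame('top');print([(r['point'],round(r['score'],2)) for r in recognise('top','cup_mid')])
go(.638,.1355,.10,.1)
"
```

```text
[([0.6367, 0.1311, 0.0158], 0.71)]
twist 0.04 trans [ 2.012 -1.921  0.801] tcp [ 0.4569 -0.0757  0.1801] yaw 0.104 w 0.999 gf 0.0 F [0.9757 0.3694 0.5505] t 47.05
```

apply_moves(targets=[{"translation":[0.28,-0.27,0],"twist":0,"hand":1},{"translation":[0.29,-0.28,0],"twist":0,"hand":1},{"translation":[0.29,-0.28,0],"twist":0,"hand":1},{"translation":[0.29,-0.27,0],"twist":0,"hand":1},{"translation":[0.29,-0.27,0],"twist":0,"hand":1},{"translation":[0.29,-0.27,0],"twist":0,"hand":1},{"translation":[0.28,-0.28,0],"twist":0,"hand":1},{"translation":[0,0,0.4],"twist":0,"hand":1}])

```text
time: 47.85
tool_pos: [0.6439, 0.1398, 0.1469]
tool_rot: [-0.001, 0.999, 0.053, 0.007]
contact_force: [1.0, -0.5, 0.0]
gripper_width: 0.999
grasp_force: 0.0
```

apply_moves(targets=[{"translation":[0,0,0.4],"twist":0,"hand":1},{"translation":[0,0,0],"twist":0,"hand":1},{"translation":[0,0,0],"twist":0,"hand":1},{"translation":[0,0,0],"twist":0,"hand":1}])

```text
time: 48.25
tool_pos: [0.6388, 0.1359, 0.103]
tool_rot: [-0.0, 0.999, 0.051, 0.002]
contact_force: [0.7, -0.5, -0.1]
gripper_width: 1.0
grasp_force: 0.0
```

```bash
python3 -c "
from h import *
grab_frame('side');print([(r['point'],round(r['score'],2)) for r in recognise('side','cup_mid')])
go(.638,.1355,.017,.1)
"
```

```text
[([0.6353, 0.1263, 0.0361], 0.85)]
twist 0.03 trans [-0.01   0.003  0.865] tcp [0.639  0.1359 0.1035] yaw 0.103 w 0.997 gf 0.0 F [-0.4372  0.164   1.0912] t 48.35
```

apply_moves(targets=[{"translation":[-0.01,0,0.3],"twist":0,"hand":1},{"translation":[0,0,0.3],"twist":0,"hand":1},{"translation":[0,0,0.2],"twist":0,"hand":1},{"translation":[0,0,0.05],"twist":0,"hand":1},{"translation":[0,0,0],"twist":0,"hand":1},{"translation":[0,0,0],"twist":0,"hand":1}])

```text
time: 48.95
tool_pos: [0.6378, 0.1359, 0.0175]
tool_rot: [-0.0, 0.999, 0.051, 0.002]
contact_force: [-0.1, -0.9, 0.4]
gripper_width: 1.004
grasp_force: 0.0
```

apply_moves(targets=[{"translation":[0,0,0],"twist":0,"hand":0.85},{"translation":[0,0,0],"twist":0,"hand":0.75},{"translation":[0,0,0],"twist":0,"hand":0.7},{"translation":[0,0,0],"twist":0,"hand":0.65},{"translation":[0,0,0],"twist":0,"hand":0.55},{"translation":[0,0,0],"twist":0,"hand":0.4},{"translation":[0,0,0],"twist":0,"hand":0.4}])

```text
time: 49.65
tool_pos: [0.6369, 0.136, 0.0162]
tool_rot: [-0.0, 0.999, 0.051, 0.001]
contact_force: [-0.9, 1.2, 5.6]
gripper_width: 0.625
grasp_force: 66.6
```

apply_moves(targets=[{"translation":[0,0,-0.1],"twist":0,"hand":0.4},{"translation":[0,0,-0.2],"twist":0,"hand":0.4},{"translation":[0,0,0],"twist":0,"hand":0.4},{"translation":[0.17,0.1,0],"twist":0,"hand":0.4},{"translation":[0.17,0.1,0],"twist":0,"hand":0.4},{"translation":[0,0,0],"twist":0,"hand":0.4},{"translation":[0,0,0],"twist":0,"hand":0.4}])

```text
time: 50.35
tool_pos: [0.6711, 0.1193, 0.0439]
tool_rot: [-0.0, 0.999, 0.051, -0.001]
contact_force: [0.1, -0.1, -1.8]
gripper_width: 0.619
grasp_force: 66.2
```

```bash
python3 -c "
from h import *
grab_frame('side');print([(r['point'],round(r['score'],2)) for r in recognise('side','cup_mid')])
go(.6735,.119,.022,.1)
"
```

```text
[([0.6598, 0.1091, 0.0583], 0.59)]
twist 0.03 trans [0.027 0.009 0.221] tcp [0.6707 0.1197 0.0441] yaw 0.103 w 0.629 gf 66.2 F [ 0.1906  0.1291 -1.1024] t 50.45
```

apply_moves(targets=[{"translation":[0.03,0.01,0.12],"twist":0,"hand":0.4},{"translation":[0,0,0.09],"twist":0,"hand":0.4},{"translation":[0,0,0],"twist":0,"hand":0.4},{"translation":[0,0,0],"twist":0,"hand":0.4}])

```text
time: 50.85
tool_pos: [0.6742, 0.1188, 0.023]
tool_rot: [0.0, 0.999, 0.051, -0.001]
contact_force: [1.0, -0.6, -1.0]
gripper_width: 0.629
grasp_force: 66.2
```

apply_moves(targets=[{"translation":[0,0,0.02],"twist":0,"hand":0.4},{"translation":[0,0,0],"twist":0,"hand":0.4},{"translation":[0,0,0],"twist":0,"hand":0.4}])

```text
time: 51.15
tool_pos: [0.6753, 0.1188, 0.0224]
tool_rot: [-0.0, 0.999, 0.051, 0.0]
contact_force: [-1.3, 0.1, -1.1]
gripper_width: 0.626
grasp_force: 66.2
```

apply_moves(targets=[{"translation":[0,0,0.02],"twist":0,"hand":0.4},{"translation":[0,0,0],"twist":0,"hand":0.4},{"translation":[0,0,0],"twist":0,"hand":0.4}])

```text
time: 51.45
tool_pos: [0.675, 0.1187, 0.02]
tool_rot: [-0.0, 0.999, 0.051, -0.0]
contact_force: [-0.2, -0.5, -1.3]
gripper_width: 0.627
grasp_force: 66.2
```

apply_moves(targets=[{"translation":[0,0,0.015],"twist":0,"hand":0.4},{"translation":[0,0,0],"twist":0,"hand":0.4},{"translation":[0,0,0],"twist":0,"hand":0.4}])

```text
time: 51.75
tool_pos: [0.675, 0.1187, 0.0185]
tool_rot: [-0.0, 0.999, 0.051, -0.0]
contact_force: [0.7, -0.2, -1.2]
gripper_width: 0.624
grasp_force: 66.2
```

apply_moves(targets=[{"translation":[0,0,0.02],"twist":0,"hand":0.4},{"translation":[0,0,0],"twist":0,"hand":0.4},{"translation":[0,0,0],"twist":0,"hand":0.4}])

```text
time: 52.05
tool_pos: [0.6749, 0.1188, 0.0164]
tool_rot: [-0.0, 0.999, 0.051, -0.0]
contact_force: [0.1, -0.0, -0.6]
gripper_width: 0.628
grasp_force: 66.2
```

apply_moves(targets=[{"translation":[0,0,0.015],"twist":0,"hand":0.4},{"translation":[0,0,0],"twist":0,"hand":0.4},{"translation":[0,0,0],"twist":0,"hand":0.4}])

```text
time: 52.35
tool_pos: [0.6753, 0.1187, 0.0162]
tool_rot: [0.0, 0.999, 0.051, 0.0]
contact_force: [-2.9, -0.6, 5.3]
gripper_width: 0.631
grasp_force: 66.8
```

Contact. I'm releasing the cup, rising, and turning the hand back to press the timer once more with everything in place.

apply_moves(targets=[{"translation":[0,0,-0.01],"twist":0,"hand":0.4},{"translation":[0,0,0],"twist":0,"hand":0.7},{"translation":[0,0,0],"twist":0,"hand":0.9},{"translation":[0,0,0],"twist":0,"hand":1},{"translation":[0,0,0],"twist":0,"hand":1},{"translation":[0,0,-0.2],"twist":0,"hand":1},{"translation":[0,0,-0.45],"twist":0,"hand":1},{"translation":[0,0,-0.45],"twist":0,"hand":1}])

```text
time: 53.15
tool_pos: [0.6739, 0.1187, 0.1257]
tool_rot: [0.0, 0.999, 0.051, -0.002]
contact_force: [0.0, 0.4, 0.8]
gripper_width: 0.998
grasp_force: 0.0
```

apply_moves(targets=[{"translation":[0,0,-0.4],"twist":0,"hand":0.5},{"translation":[-0.4,0,0],"twist":0,"hand":0},{"translation":[-0.4,0.2,0],"twist":0,"hand":0},{"translation":[-0.4,0.2,0],"twist":0,"hand":0},{"translation":[-0.2,0.4,0],"twist":0,"hand":0},{"translation":[0,0.45,0],"twist":0,"hand":0},{"translation":[0,0,0],"twist":0,"hand":0},{"translation":[0,0,0],"twist":0,"hand":0}])

```text
time: 53.95
tool_pos: [0.5487, -0.0207, 0.1663]
tool_rot: [-0.0, 0.999, 0.05, 0.0]
contact_force: [-0.1, 0.2, -0.3]
gripper_width: -0.002
grasp_force: 0.0
```

```bash
python3 -c "
from h import *
shot('top','top50.png'); shot('side','side50.png')
for n in('top','side'):
 for r in regions_of(n,'cup_mid')[:2]:
  v,u=np.nonzero(r['pixels']); print(n,round(r['score'],2),len(u),u.min(),u.max(),v.min(),v.max(),np.round(r['pixels'][160:].sum()))
g=cv2.imread('pics/top50.png').min(2)
c0=np.array([.5066,-.2495]);ex=np.array([.99586,.0909]);ey=np.array([-.0909,.99586])
for s in(-.08,0,.08):
  u,v=proj('top',np.r_[c0+ey*s,.094])[0].astype(int)
  roi=g[v-14:v+14,u-14:u+14]; m=(roi>75).astype(np.uint8)
  k,l,st,ce=cv2.connectedComponentsWithStats(m,connectivity=4); i=l[14,8] or l[14,18]
  yy,xx=np.nonzero(l==i); r=cv2.minAreaRect(back('top',np.c_[xx+u-14,yy+v-14],.094)[:,:2].astype(np.float32))
  d=np.array(r[0])-c0; print(r[1:], 'row x,y',d@ex,d@ey)
go(.6215,-.1205,.13,.1)
"
```

```text
top 0.57 475 210 232 153 186 438
side 0.65 446 242 271 170 195 446
side 0.63 1927 294 342 242 290 1927
((0.060093365609645844, 0.06850767135620117), 0.9456909894943237) row x,y 0.00638816266314883 -0.07889549136494636
((0.05223103612661362, 0.04749732464551926), 5.731799602508545) row x,y 0.0013159840060939288 0.0020214231934642833
((0.0521773025393486, 0.047651875764131546), 5.598191738128662) row x,y 0.0017591764079203105 0.08041349520678281
twist 0.04 trans [0.623 1.083 0.36 ] tcp [ 0.5487 -0.0189  0.166 ] yaw 0.104 w 0.004 gf 0.0 F [ 0.2179 -0.0346  0.5818] t 54.15
```

The cup is back on the coaster and the heads haven't moved. I'm pressing the timer again.

apply_moves(targets=[{"translation":[0.2,0.36,0],"twist":0,"hand":0},{"translation":[0.21,0.36,0],"twist":0,"hand":0},{"translation":[0.21,0.36,0],"twist":0,"hand":0},{"translation":[0,0,0.3],"twist":0,"hand":0},{"translation":[0,0,0.3],"twist":0,"hand":0},{"translation":[0,0,0.2],"twist":0,"hand":0},{"translation":[0,0,0],"twist":0,"hand":0},{"translation":[0,0,0],"twist":0,"hand":0}])

```text
time: 54.95
tool_pos: [0.6216, -0.1202, 0.0861]
tool_rot: [-0.0, 0.999, 0.052, -0.0]
contact_force: [1.0, -0.7, 0.2]
gripper_width: -0.002
grasp_force: 0.0
```

apply_moves(targets=[{"translation":[0,0,0.08],"twist":0,"hand":0},{"translation":[0,0,0.06],"twist":0,"hand":0},{"translation":[0,0,0.04],"twist":0,"hand":0},{"translation":[0,0,0],"twist":0,"hand":0},{"translation":[0,0,0],"twist":0,"hand":0}])

```text
time: 55.45
tool_pos: [0.6222, -0.1211, 0.0692]
tool_rot: [0.0, 0.999, 0.051, 0.001]
contact_force: [0.4, 1.3, 3.3]
gripper_width: -0.002
grasp_force: 1.7
```

apply_moves(targets=[{"translation":[0,0,0.03],"twist":0,"hand":0},{"translation":[0,0,0.01],"twist":0,"hand":0},{"translation":[0,0,0],"twist":0,"hand":0},{"translation":[0,0,0],"twist":0,"hand":0}])

```text
time: 55.85
tool_pos: [0.6222, -0.1211, 0.0667]
tool_rot: [0.0, 0.999, 0.051, 0.001]
contact_force: [-3.6, 2.2, 12.0]
gripper_width: 0.004
grasp_force: 6.2
```

apply_moves(targets=[{"translation":[0,0,-0.1],"twist":0,"hand":0},{"translation":[0,0,-0.4],"twist":0,"hand":0},{"translation":[0,0,-0.45],"twist":0,"hand":0},{"translation":[-0.4,-0.2,-0.2],"twist":0,"hand":0},{"translation":[-0.4,-0.2,0],"twist":0,"hand":0},{"translation":[-0.4,-0.2,0],"twist":0,"hand":0},{"translation":[-0.4,-0.2,0],"twist":0,"hand":0},{"translation":[0,0,0],"twist":0,"hand":0}])

```text
time: 56.65
tool_pos: [0.4485, -0.0559, 0.1762]
tool_rot: [-0.001, 0.999, 0.052, -0.002]
contact_force: [0.7, -0.0, 0.0]
gripper_width: -0.0
grasp_force: 0.0
```

apply_moves(targets=[{"translation":[0,0,0],"twist":0,"hand":0},{"translation":[0,0,0],"twist":0,"hand":0},{"translation":[0,0,0],"twist":0,"hand":0},{"translation":[0,0,0],"twist":0,"hand":0}])

```text
time: 57.05
tool_pos: [0.4548, -0.0583, 0.1792]
tool_rot: [-0.0, 0.999, 0.051, -0.0]
contact_force: [-0.3, -0.4, 0.4]
gripper_width: 0.001
grasp_force: 0.0
```

```bash
python3 -c "
from h import *
shot('top','top60.png')
for r in regions_of('top','cup_mid')[:1]:
  v,u=np.nonzero(r['pixels']); print(round(r['score'],2),len(u),u.min(),u.max(),v.min(),v.max())
a=cv2.imread('pics/top60.png').astype(int);b=cv2.imread('pics/top50.png').astype(int)
d=np.abs(a-b).max(2)
for n,s in dict(mat=(slice(222,262),slice(298,424)),coaster=(slice(150,200),slice(200,245)),timer=(slice(178,212),slice(294,328))).items(): print(n,(d[s]>40).sum())
for s in(-.08,0,.08):
  u,v=proj('top',[.5066-.0909*s,-.2495+.99586*s,.094])[0].astype(int);print((d[v-12:v+12,u-12:u+12]>40).sum())
go(.4,0,.2,.1)
"
```

```text
0.78 521 210 232 153 188
mat 754
coaster 55
timer 838
0
0
221
twist 0.03 trans [-0.485 -0.633 -0.209] tcp [ 0.4545 -0.0582  0.1791] yaw 0.103 w 0.004 gf 0.0 F [-0.1219 -0.5775 -0.1499] t 57.15
```

apply_moves(targets=[{"translation":[-0.1,-0.4,-0.2],"twist":0,"hand":0},{"translation":[0,-0.4,0],"twist":0,"hand":0},{"translation":[0,-0.4,0],"twist":0,"hand":0},{"translation":[0,0,0],"twist":0,"hand":0},{"translation":[0,0,0],"twist":0,"hand":0},{"translation":[0,0,0],"twist":0,"hand":0}])

```text
time: 57.75
tool_pos: [0.432, 0.0598, 0.199]
tool_rot: [0.0, 0.999, 0.051, -0.0]
contact_force: [-0.6, -0.3, 0.4]
gripper_width: -0.002
grasp_force: 0.0
```

```bash
python3 -c "
from h import *
shot('top','top61.png')
a=cv2.imread('pics/top61.png').astype(int);b=cv2.imread('pics/top30.png').astype(int)
d=np.abs(a-b).max(2)
for n,s in dict(mat=(slice(222,262),slice(298,424)),timer=(slice(178,212),slice(294,328))).items(): print(n,(d[s]>40).sum())
for r in regions_of('top','cup_mid')[:1]:
  v,u=np.nonzero(r['pixels']); print(round(r['score'],2),len(u),u.min(),u.max(),v.min(),v.max())
"
```

```text
mat 0
timer 0
0.92 507 211 232 153 188
```

The mat and timer look the same as before, and the cup is on the coaster. I'm handing the job in.

```bash
python3 -c "
from plant import *
print(job_done())"
```

```text
the job is handed in; nothing more can be done
None
```

I handed the job in; the judge returned no verdict. The last camera check showed the cup on the coaster, the three pourer heads upright in a square row on the mat 80 mm apart, and nothing else moved near the mat or timer. The cup had been knocked about 40 mm off around the first timer press, so I put it back and pressed the timer fully down again.

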